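# Charge the pot furnace with its ring stack

## Robot

A 6-joint arm with a two-finger parallel gripper is mounted at the origin on the work surface. World frame = base frame: x ahead of the robot, y to its left, z up, the work surface at z = 0. Lengths are in m, angles in degrees, forces in N, time in s.
With the tool pointing down it reaches from about 0.375 to 0.9 m from the base axis. Payload 3.1 kg.
Tool frame: the origin (TCP) lies at the very end of the fingers, on their centre line; the grasp point (between the pads) lies 19 mm behind it; z points along the fingers, y is the line along which they close (so a half turn about z gives the same grasp; the last joint's range is limited). The gripper opens to 87 mm and grips with 3 to 60 N. Pads are 19 mm wide; open, the fingers measure 117 mm over their backs; the gripper's body (75 mm by 190 mm) begins 51 mm behind the grasp point.
Start: joints at [-75.487, 30.224, 82.088, -0, 67.689, -10.227], TCP at [0.262, -0.568, 0.223] pointing down, gripper open.
Joint ranges: [-176.69, 176.69], [-43.24, 126.21], [12.49, 139.97], [-82, 262], [0, 151.66], [-163.58, 163.58]. Speed limits (degrees/s): [159.86, 159.86, 180, 180, 180, 180].

## Interface

Orientations are given as a 3x3 rotation matrix whose columns are the frame's x, y, z axes.
In Python, from rig import bot gives the robot as it stands.
- The arm moves only by the tool move_arm, never from a script. Its argument "increments" is a list of rows, each an object with "xyz": the shift along the tool's x, y, z in mm, a list of three; "roll": the turn about the tool's z in rad; "grip": the opening in per cent of the stroke, from 0 (shut) to 100 (fully open). A call has 1 to 5 rows; each row shifts and turns the commanded pose from where the row before left it, along the tool's axes as they then stand; what a row does not reach is not made up. A row lasts 1/12 s, in which the tool goes at most 41.7 mm and 7.16 degrees, less where a joint would pass 70% of its speed; a pose out of reach is approached as far as the arm can. A call is refused whole if a number of a shift passes 41.7 or a number of a turn 0.125, either way. A call with a gripper value outside its range is refused whole. The fingers move at their own pace and stop on an object; the grip force is fixed at half the most. Time passes only in rows, so rows that do not move let the fingers close. It gives the time, the measured TCP pose, the force, the opening and the grip force at its end, in the units of the state.
- bot.read_state(): the state, without advancing time (a new reading comes with each control period).
- bot.capture(name): name is "scene" or "top"; returns (picture, depth): 400x640x3 uint8, red, green, blue; 400x640 float32, m along the optical axis (not along the pixel's ray), 0 where there is no reading.
- bot.camera_model(name): a dict with "intrinsics" (3x3 intrinsics, pixels), "rvec" (rotation vector, rad) and "tvec" (3), from world to camera coordinates, as OpenCV has them. Camera axes: x right, y down, z forward; pixel columns grow to the right and rows downward; lengths in m; the calibration is good to about 2 mm. A picture is of the moment at which its call begins. camera_model takes no time and is no camera call.
- bot.hand_in(): hands the job in; it is judged then, once.
Trained networks look in the newest picture that a camera, given by its name, has taken for a name from the list of things; names that differ only in an ending like _2 or _b are one class to them, and where a whole thing is asked for, a point or a joint stands for the part that bears it (a point fixed in the world has none). Each returns a list of dicts, best first, with "conf" (0 to 1); they miss things now and then, are a little off and sometimes report something else, mostly with a low value. They report only what shows in the picture. A call takes as long as a camera call.
- bot.spot_in(label, camera): "at" ([x, y, z] in m, in the coordinates of the camera as it stood for that picture, good to about 4 mm: the middle of the surface that is visible of it).
- bot.trace(label, camera): "mask" (400x640 bool, what is visible of it).
The state is a dict: "time_s": time; "joint_positions": joint angles; "qvel": joint speeds; "tau": joint torques, N m; "position": TCP position; "tcp_rot": TCP orientation; "force": force on the tool from outside, world axes, zero at the start; "moment": the same for the moment, N m; "opening": opening from 0.0 (shut) to 1.0 (fully open); "grasp_force": force on a finger pad.
Only numpy, scipy, OpenCV 4.12 (cv2) and the standard library are available. Lean on these libraries where they do the work, as an engineer would, in place of code of your own. Each camera call takes 0.05 s, during which the arm holds its last target. There are 200 camera calls.

## Task

Charge the pot furnace for a firing: take its lid off, lower the ceramic rings that are out on the bench into the bore one on another, all right way up and lying level - the spacer ring first, right down on the floor, then whichever sample trays are there from the deepest to the shallowest, and the baffle ring last on top. Then put the lid back squarely over the bore, and once it is on turn the transformer's dial clockwise up to the broad mark (60 on its 0 to 100 scale). Do not knock over or shove away the crucible or the jar.

Things in the scene. Friction and masses are not known exactly. Their poses are not given: they have to be found in the camera images.
- furnace: Pot furnace, fixed: a cream sheet-metal box 240 x 240 mm, 170 mm high, turned by its yaw, with a square of white ceramic in its flat top. In the middle of the top is the round vertical blind bore, 92 mm across and 83 mm deep, with a sharp mouth. Origin: centre of its underside on the bench, x and y along its sides, z up.
- bore_mouth (a point): Centre of the bore's mouth, level with the furnace's top (170 mm above the bench); z up.
- bore_floor (a point): Centre of the bore's floor, 83 mm below the mouth (87 mm above the bench).
- lid: Furnace lid, loose, 0.4 kg: an upturned aluminium cup 130 mm across and 44 mm high (wall 9 mm, 32 mm deep inside), standing on its rim over the bore at the start and simply resting on the furnace's top. Above it a round black knob on its axis, 26 mm across, its gripping part from 54 to 86 mm above the rim. Origin: centre of the rim plane (its underside), z up through the knob.
- lid_rest: Round cork pad 156 mm across and 10 mm thick, fixed flat on the bench, a clear place to stand the lid in the meantime. Origin: centre of its underside.
- spacer: Spacer ring, loose white ceramic, the tallest and thickest-walled: 86 mm across, 27 mm high, wall 9 mm, open but for one bar (14 mm wide, 4 mm thick) across its bottom. From the bar's middle a round lifting post, 13 mm across, stands up flush with the rim (27 mm). Lies right way up. 0.22 kg. Origin: centre of its underside, z up along the post.
- tray_deep: Deepest sample tray, loose white ceramic: ring 86 mm across, 21 mm high, wall 6 mm, with a 3 mm thick floor at its bottom marked by 3 large dark holes, and a round lifting post 13 mm across on its axis, flush with the rim (21 mm). Lies right way up. 0.2 kg. Origin: centre of its underside, z up along the post. May be absent.
- tray_mid: Middle sample tray: as the deepest, but 16 mm high (post 16 mm) and with 6 medium dark holes in its floor. 0.17 kg. Origin: centre of its underside, z up. May be absent.
- tray_low: Shallowest sample tray: as the deepest, but 11 mm high (post 11 mm) and with 12 small dark holes in its floor. 0.14 kg. Origin: centre of its underside, z up. May be absent.
- baffle: Baffle ring, loose white ceramic: a flat ring 86 mm across, 46 mm hole, 6 mm thick, with one bar (14 mm wide, 4 mm thick) across its bottom and a round lifting post 13 mm across on its axis that stands 30 mm above the underside. Lies right way up. 0.15 kg. It fits under the lid with any number of trays. Origin: centre of its underside, z up along the post.
- variac: Bench transformer, fixed: grey box 170 x 170 mm, 100 mm high, its dial on top in the middle of a white scale disc 140 mm across. Scale lines run clockwise from 0 to 100 over 320 degrees; the gap between 100 and 0 faces the box's own -x side. One broad black bar (20 x 9 mm) at 60 is the mark to set. Origin: centre of its underside, z up, axes along its sides.
- dial (a joint): Angle of the dial in rad, growing clockwise seen from above: 0 at scale 0, 5.585 at scale 100 (both are stops), 3.351 at the broad mark (60). Stays where it is left (friction about 0.05 N m). The pointer and the dial's bar grip lie, seen from above, at an angle of 2.793 rad minus this value, counter-clockwise from the variac's +x axis. Starts below 30 on the scale.
- dial_grip (a point): On the dial's axis, 127 mm above the bench, halfway up its upright bar grip: bar 52 mm long (along the pointer), 14 mm thick, top 140 mm above the bench, standing on a round skirt 60 mm across whose top is 111 mm above the bench.
- dial_pointer (a point): Tip of the dial's pointer, 46 mm from its axis.
- crucible: Small porcelain crucible standing among the rings, 42 mm across, 34 mm high; a bystander. Origin: centre of its underside.
- jar: Small amber jar, 44 mm across, 55 mm high; a bystander. Origin: centre of its underside.

How it is judged (in metres and radians):
On the way, in this order (a step that is already met when the one before it is completed fails the run):
1. the ring stack is complete in the bore, in order and level (horizontal distance between each of spacer, tray_deep, tray_mid, tray_low, baffle and bore_mouth below 0.007 m and angle between each of spacer, tray_deep, tray_mid, tray_low, baffle's own z axis and vertical below 0.08 rad and z of each of spacer, tray_deep, tray_mid, tray_low, baffle in the frame of bore_mouth below -0.002 m and z of spacer in the frame of bore_floor below 0.003 m and z of each of tray_deep, tray_mid, tray_low, baffle in the frame of spacer above 0.024 m and z of each of tray_mid, tray_low, baffle in the frame of tray_deep above 0.018 m and z of each of tray_low, baffle in the frame of tray_mid above 0.013 m and z of baffle in the frame of tray_low above 0.008 m), for 0.2 s.
2. the lid is back over the bore (horizontal distance between lid and bore_mouth below 0.01 m and angle between lid's own z axis and vertical below 0.06 rad and z of lid in the frame of bore_mouth below 0.004 m and linear speed of lid below 0.02 m/s), for 0.2 s.
3. the dial stands at the broad mark (value of joint dial between 3.261 and 3.441 rad), for 0.2 s.
At the end, for the whole second after the job is handed in: Spacer on the bore floor (3 mm); every ring present in the bore above those that belong under it, within 7 mm of the axis, level to 0.08 rad; lid at rest on the furnace over the bore (10 mm, 0.06 rad); dial within 0.09 rad of the broad mark (all of step 1 and all of step 2 and all of step 3); the robot touches nothing.
It fails at once if the crucible is knocked over or shoved more than 6 cm (distance of crucible from where it was at the start of the episode above 0.06 m or angle between crucible's own z axis and vertical above 0.7 rad).
It fails at once if the jar is knocked over or shoved more than 6 cm (distance of jar from where it was at the start of the episode above 0.06 m or angle between jar's own z axis and vertical above 0.7 rad).
Of tray_deep, tray_mid, tray_low only 1 to 3 are there at a start; the rules pass over those that are not, and their reading is None.
At some moment in a run one of spacer, tray_deep, tray_mid, tray_low, baffle may be knocked a few centimetres aside while the robot is not near it.
Once in a run the grip may slacken for a moment while it holds something.
It also fails if it takes over 210 s, if anything falls off the work surface, if the arm or the gripper's body presses on something with over 40 N, if the wrist force passes 120 N, or if a joint passes its speed limit or range.

## Working session

There is one attempt and no reset: what is moved stays moved. The work goes in short steps, Python scripts to look and compute and a tool call to move; the robot and the scene stay as the last step left them, time stands still between calls to the robot, and variables do not carry over. Pictures are saved under pics/ and viewed, at most 14 in all, crops included, and the job is handed in when it is done.

Besides the shell and the picture viewer there is one more tool, called after ">>>" by a JSON object that holds its "method" and its "body", one argument or row to a line. move_arm: Moves the arm, as the interface text tells. Its arguments: {"type":"object","properties":{"increments":{"type":"array"}},"required":["increments"]}

```bash
mkdir -p pics; cat > h.py <<'E'
import numpy as np, cv2
from rig import bot
def cam(n):
    m=bot.camera_model(n); R=cv2.Rodrigues(np.array(m["rvec"],float))[0]
    return np.array(m["intrinsics"]),R,np.array(m["tvec"],float).ravel()
def c2w(n,p):
    K,R,t=cam(n); return R.T@(np.asarray(p)-t)
def world(n,d):
    "world point of every pixel"
    K,R,t=cam(n); v,u=np.mgrid[:d.shape[0],:d.shape[1]]
    P=np.stack([(u-K[0,2])/K[0,0]*d,(v-K[1,2])/K[1,1]*d,d],-1)
    return (P-t)@R
def proj(n,p):
    K,R,t=cam(n); q=K@(R@np.asarray(p)+t); return q[:2]/q[2]
def save(name,im): cv2.imwrite("pics/"+name,cv2.cvtColor(im,cv2.COLOR_RGB2BGR))
E
python3 - <<'E'
from h import *
ims=[]
for n in("scene","top"):
    im,d=bot.capture(n); save(n+"0.png",im); np.save(n+"0.npy",d)
    K,R,t=cam(n); print(n,K[0,0],-R.T@t,R[2], (d==0).mean())
    for l in["furnace","lid","lid_rest","spacer","tray_deep","tray_mid","tray_low","baffle","variac","dial_pointer","crucible","jar"]:
        print(l,[(np.round(c2w(n,o["at"]),3).tolist(),round(o["conf"],2)) for o in bot.spot_in(l,n)[:3]])
print(bot.read_state())
E
```

```text
scene 503.66201922607684 [1.21615164 0.02328123 1.2304124 ] [-0.52673261 -0.03514551 -0.84930416] 0.00416796875
furnace [([0.7, 0.17, 0.17], 0.96)]
lid [([0.639, 0.173, 0.218], 0.57), ([0.518, -0.412, 0.113], 0.47)]
lid_rest [([0.382, 0.367, 0.01], 0.81)]
spacer [([0.426, -0.194, 0.022], 0.58)]
tray_deep []
tray_mid []
tray_low [([0.511, -0.417, 0.121], 0.65), ([0.549, -0.206, 0.005], 0.64)]
baffle [([0.437, -0.064, 0.004], 0.68)]
variac [([0.538, -0.401, 0.103], 0.92)]
dial_pointer [([0.514, -0.414, 0.119], 0.91)]
crucible [([0.492, -0.15, 0.018], 0.51)]
jar [([0.706, -0.066, 0.056], 0.89)]
top 363.7031046284769 [ 0.28850886 -0.01940774  1.21713619] [ 0.21966467 -0.00265558 -0.97557182] 0.0041015625
furnace [([0.69, -0.061, 0.057], 0.17)]
lid [([0.619, 0.174, 0.216], 0.61), ([0.549, -0.204, -0.001], 0.6)]
lid_rest [([0.381, 0.358, 0.012], 0.68)]
spacer [([0.424, -0.195, 0.026], 0.74), ([0.588, 0.167, 0.169], 0.22)]
tray_deep [([0.55, -0.205, 0.002], 0.21), ([0.689, -0.059, 0.057], 0.15)]
tray_mid []
tray_low [([0.546, -0.204, 0.003], 0.57), ([0.431, -0.065, 0.007], 0.36)]
baffle [([
[... 414 characters left out ...]
533396e-03,
        6.76901233e+01, -1.02261402e+01]), 'qvel': array([ 0.0354015 , -0.02236025,  0.05161872, -0.06249239, -0.05184557,
       -0.01070011]), 'tau': array([ 2.04464100e-04, -4.40021324e+01, -1.76979679e+01,  6.32859534e-02,
        5.04790340e-02, -2.74054571e-05]), 'position': array([ 0.2615642 , -0.56759771,  0.22254123]), 'tcp_rot': array([[ 9.08229900e-01,  4.18471561e-01, -2.88572208e-05],
       [ 4.18471562e-01, -9.08229900e-01,  3.25306461e-05],
       [-1.25958405e-05, -4.16212317e-05, -9.99999999e-01]]), 'force': array([ 0.03797012, -0.14009129, -0.13369346]), 'moment': array([ 0.01043513, -0.01523894,  0.04489897]), 'grasp_force': 0.0, 'opening': 0.9981861621865651}
```

View pics/scene0.png

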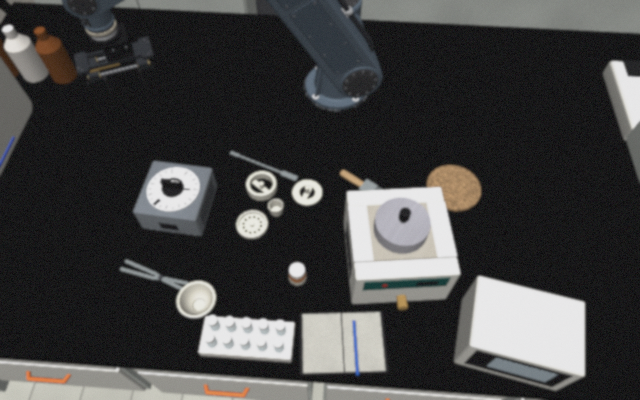

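View pics/top0.png

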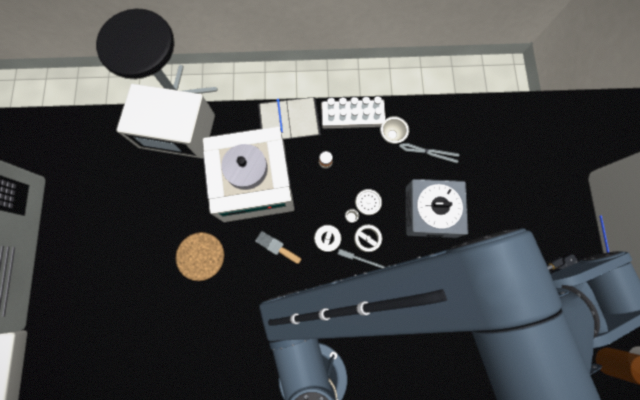

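```bash
cat >> h.py <<'E'
from scipy.optimize import least_squares
def circ(xy,r,c0=None):
    "robust circle of known radius through edge points"
    c0=xy.mean(0) if c0 is None else c0
    s=least_squares(lambda c:np.hypot(*(xy-c).T)-r,c0[:2],loss="soft_l1",f_scale=.0015)
    return s.x,np.median(abs(s.fun))
def atz(n,uv,z):
    "intersect pixel rays with plane z"
    K,R,t=cam(n); uv=np.asarray(uv,float).reshape(-1,2); C=-R.T@t
    D=np.c_[(uv-[K[0,2],K[1,2]])/[K[0,0],K[1,1]],np.ones(len(uv))]@R
    return (C+D*((z-C[2])/D[:,2])[:,None])[:,:2]
def hull(mask):
    c=max(cv2.findContours(mask.astype(np.uint8),cv2.RETR_EXTERNAL,cv2.CHAIN_APPROX_NONE)[0],key=cv2.contourArea)
    return c.reshape(-1,2)
def ring(n,im,guess,h,r,rad=.06):
    "silhouette of white ring near guess: project model disc sweep (top h, bottom 0) to fit the mask"
    u=proj(n,[*guess,h/2]); g=cv2.cvtColor(im,cv2.COLOR_RGB2GRAY); m=np.zeros_like(g)
    a=np.linspace(0,2*np.pi,60); 
    big=np.array([proj(n,[guess[0]+rad*np.cos(t),guess[1]+rad*np.sin(t),h/2]) for t in a]).astype(np.int32)
    cv2.fillPoly(m,[big],1); w=((g>95)&(m>0)).astype(np.uint8)
    k=cv2.connectedComponentsWithStats(w)
    i=1+np.argmax(k[2][1:,4]); c=hull(k[1]==i); c=cv2.convexHull(c).reshape(-1,2)
    M=cv2.moments(c.astype(np.float32)); obs=np.array([M["m10"],M["m01"]])/M["m00"]
    def pred(p):
        q=np.array([proj(n,[p[0]+r*np.cos(t),p[1]+r*np.sin(t),z]) for z in(0,h) for t in a],np.float32)
        hh=cv2.convexHull(q); M=cv2.moments(hh); return np.array([M["m10"],M["m01"]])/M["m00"],M["m00"]
    s=least_squares(lambda p:pred(p)[0]-obs,guess,diff_step=1e-3)
    return s.x,M["m00"]/pred(s.x)[1]
E
python3 - <<'E'
from h import *
ims={n:cv2.cvtColor(cv2.imread(f"pics/{n}0.png"),cv2.COLOR_BGR2RGB) for n in("scene","top")}
for n in ims:
    im=ims[n]; W=world(n,np.load(n+"0.npy"))
    for l,g,h,r in[("spacer",(.425,-.195),.027,.043),("tray",(.548,-.205),.011,.043),("baffle",(.434,-.064),.006,.043)]:
        x,a=ring(n,im,g,h,r); print(n,l,x.round(4),"area ratio",round(a,3))
    near=np.hypot(W[...,0]-.63,W[...,1]-.173)
    lt=(abs(W[...,2]-.214)<.006)&(near<.1); c=hull(lt); print("lid top",circ(atz(n,c,.214),.065),lt.sum())
    kn=(W[...,2]>.235)&(near<.05); print("knob",W[kn].mean(0).round(4),W[kn][:,2].max().round(4),kn.sum())
    f=(abs(W[...,2]-.170)<.006)&(near<.2); h=hull(f); p=atz(n,h,.17).astype(np.float32); print("furn",cv2.minAreaRect(p))
    v=(abs(W[...,2]-.1)<.006)&(np.hypot(W[...,0]-.52,W[...,1]+.4)<.14); h=hull(v); p=atz(n,h,.1).astype(np.float32); print("variac",cv2.minAreaRect(p))
    for nm,zz,g in(("cr",.034,(.49,-.15)),("jar",.055,(.7,-.063))):
        k=(abs(W[...,2]-zz)<.006)&(np.hypot(W[...,0]-g[0],W[...,1]-g[1])<.04); print(nm,W[k].mean(0).round(3))
s=cv2.resize(ims["scene"][150:260,125:345],(770,385),interpolation=cv2.INTER_CUBIC)
save("crop1.png",s)
E
```

```text
scene spacer [ 0.4218 -0.1959] area ratio 1.006Traceback (most recent call last):
  File "<stdin>", line 6, in <module>
  File "h.py", line 42, in ring
    s=least_squares(lambda p:pred(p)[0]-obs,guess,diff_step=1e-3)
    return func(*args, **kwargs)
    result = trf(vector_fun.fun, vector_fun.jac, x0, f0, J0, lb, ub, ftol, xtol,
                 gtol, max_nfev, x_scale, loss_function, tr_solver,
                 tr_options.copy(), verbose, callback=callback_wrapped)
    return trf_no_bounds(
        fun, jac, x0, f0, J0, ftol, xtol, gtol, max_nfev, x_scale,
        loss_function, tr_solver, tr_options, verbose, callback=callback)
    f_new = fun(x_new)
    self._update_fun()
    ~~~~~~~~~~~~~~~~^^
    self.f = self.fun_wrapped(xp_copy(self.x))
             ~~~~~~~~~~~~~~~~^^^^^^^^^^^^^^^^^
    return np.atleast_1d(self.fun(x))
                         ~~~~~~~~^^^
    return self.f(x, *self.args, **self.kwargs)
           ~~~~~~^^^^^^^^^^^^^^^^^^^^^^^^^^^^^^
  File "h.py", line 42, in <lambda>
    s=least_squares(lambda p:pred(p)[0]-obs,guess,diff_step=1e-3)
                             ~~~~^^^
  File "h.py", line 40, in pred
    q=np.array([proj(n,[p[0]+r*np.cos(t),p[1]+r*np.sin(t),z]) for z in(0,h) for t in a],np.float32)
                ~~~~^^^^^^^^^^^^^^^^^^^^^^^^^^^^^^^^^^^^^^^^^
  File "h.py", line 14, in proj
    K,R,t=cam(n); q=K@(R@np.asarray(p)+t); return q[:2]/q[2]
          ~~~^^^
  File "h.py", line 4, in cam
    m=bot.camera_model(n); R=cv2.Rodrigues(np.array(m["rvec"],float))[0]
ValueError: time passes only in moves, steps and waits
```

```bash
python3 - <<'E'
s=open("h.py").read()
s=s.replace("def cam(n):","import functools\n@functools.cache\ndef cam(n):",1)
open("h.py","w").write(s)
E
cat > m1.py <<'E'
from h import *
ims={n:cv2.cvtColor(cv2.imread(f"pics/{n}0.png"),cv2.COLOR_BGR2RGB) for n in("scene","top")}
for n in ims:
    im=ims[n]; W=world(n,np.load(n+"0.npy"))
    for l,g,h,r in[("spacer",(.425,-.195),.027,.043),("tray",(.548,-.205),.011,.043),("baffle",(.434,-.064),.006,.043)]:
        x,a=ring(n,im,g,h,r,.05); print(n,l,x.round(4),"area ratio",round(a,3))
    near=np.hypot(W[...,0]-.63,W[...,1]-.173)
    lt=(abs(W[...,2]-.214)<.006)&(near<.1); c=hull(lt); print("lid top",circ(atz(n,c,.214),.065),lt.sum())
    kn=(W[...,2]>.235)&(near<.05); print("knob",W[kn].mean(0).round(4),W[kn][:,2].max().round(4),kn.sum())
    f=(abs(W[...,2]-.170)<.006)&(near<.2); h=hull(f); p=atz(n,h,.17).astype(np.float32); print("furn",cv2.minAreaRect(p))
    v=(abs(W[...,2]-.1)<.006)&(np.hypot(W[...,0]-.52,W[...,1]+.4)<.14); h=hull(v); p=atz(n,h,.1).astype(np.float32); print("variac",cv2.minAreaRect(p))
    for nm,zz,g in(("cr",.034,(.49,-.15)),("jar",.055,(.7,-.063))):
        k=(abs(W[...,2]-zz)<.006)&(np.hypot(W[...,0]-g[0],W[...,1]-g[1])<.04); print(nm,W[k].mean(0).round(3))
s=cv2.resize(ims["scene"][150:260,125:345],(770,385),interpolation=cv2.INTER_CUBIC)
save("crop1.png",s)
E
python3 m1.py
```

```text
scene spacer [ 0.4228 -0.1958] area ratio 0.983
scene tray [ 0.5473 -0.2061] area ratio 1.038
scene baffle [ 0.43   -0.0621] area ratio 1.056
lid top (array([0.62809815, 0.17914801]), np.float64(0.0007721781364619928)) 2019
knob [0.6306 0.1787 0.2516] 0.2619 134
furn ((0.6312943696975708, 0.1812703162431717), (0.24235402047634125, 0.240613654255867), 7.42997407913208)
variac ((0.5116327404975891, -0.41272303462028503), (0.1696956902742386, 0.17208722233772278), 85.5832748413086)
cr [ 0.495 -0.146  0.032]
jar [ 0.698 -0.066  0.055]
top spacer [ 0.427  -0.1956] area ratio 1.014
top tray [ 0.5518 -0.2058] area ratio 1.038
top baffle [ 0.4322 -0.0615] area ratio 1.051
lid top (array([0.62717825, 0.17987607]), np.float64(0.0011839771839563251)) 1419
knob [0.625  0.1786 0.2526] 0.2604 84
furn ((0.6285519599914551, 0.1816117763519287), (0.24003513157367706, 0.24031569063663483), 7.487367630004883)
variac ((0.5086952447891235, -0.41159677505493164), (0.16971324384212494, 0.16921907663345337), 85.5816879272461)
cr [ 0.5   -0.146  0.033]
jar [ 0.697 -0.066  0.055]
```

View pics/crop1.png

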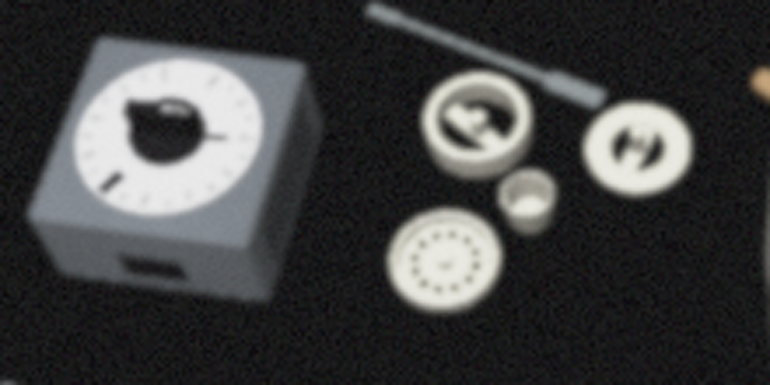

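>>> {"method": "move_arm", "body": {
  "increments": [
    {"xyz":[0,0,-25],"roll":0.108,"grip":100},
    {"xyz":[0,0,-25],"roll":0.108,"grip":100},
    {"xyz":[0,0,-25],"roll":0.108,"grip":100},
    {"xyz":[0,0,-25],"roll":0.108,"grip":100},
    {"xyz":[0,0,0],"roll":0,"grip":70}
  ]
}}

```text
time_s: 1.72
position: [0.2625, -0.5706, 0.3287]
tcp_rot: [[1.0, -0.003, 0.003], [-0.003, -1.0, -0.011], [0.003, 0.011, -1.0]]
force: [0.5, -1.1, 1.3]
opening: 0.974
grasp_force: 0.0
```

>>> {"method": "move_arm", "body": {
  "increments": [
    {"xyz":[15.2,-31.1,0],"roll":0,"grip":70},
    {"xyz":[15.2,-31.1,0],"roll":0,"grip":70},
    {"xyz":[15.2,-31.1,0],"roll":0,"grip":70},
    {"xyz":[15.2,-31.1,0],"roll":0,"grip":70},
    {"xyz":[15.2,-31.1,0],"roll":0,"grip":70}
  ]
}}

```text
time_s: 2.13
position: [0.3379, -0.4104, 0.3219]
tcp_rot: [[1.0, 0.001, -0.0], [0.001, -1.0, 0.001], [-0.0, -0.001, -1.0]]
force: [0.7, -0.6, 1.2]
opening: 0.716
grasp_force: 0.0
```

>>> {"method": "move_arm", "body": {
  "increments": [
    {"xyz":[15.2,-31.1,0],"roll":0,"grip":70},
    {"xyz":[15.2,-31.1,0],"roll":0,"grip":70},
    {"xyz":[15.2,-31.1,0],"roll":0,"grip":70},
    {"xyz":[15.2,-31.1,0],"roll":0,"grip":70},
    {"xyz":[15.2,-31.1,0],"roll":0,"grip":70}
  ]
}}

```text
time_s: 2.55
position: [0.4139, -0.2548, 0.3221]
tcp_rot: [[1.0, 0.001, -0.0], [0.001, -1.0, 0.0], [-0.0, -0.0, -1.0]]
force: [1.0, 0.3, -0.5]
opening: 0.701
grasp_force: 0.0
```

>>> {"method": "move_arm", "body": {
  "increments": [
    {"xyz":[15.2,-31.1,0],"roll":0,"grip":70},
    {"xyz":[15.2,-31.1,0],"roll":0,"grip":70},
    {"xyz":[15.2,-31.1,0],"roll":0,"grip":70},
    {"xyz":[15.2,-31.1,0],"roll":0,"grip":70},
    {"xyz":[15.2,-31.1,0],"roll":0,"grip":70}
  ]
}}

```text
time_s: 2.97
position: [0.4899, -0.0994, 0.3222]
tcp_rot: [[1.0, 0.001, -0.0], [0.001, -1.0, 0.0], [-0.0, -0.0, -1.0]]
force: [1.5, -0.0, -0.4]
opening: 0.702
grasp_force: 0.0
```

>>> {"method": "move_arm", "body": {
  "increments": [
    {"xyz":[15.2,-31.1,0],"roll":0,"grip":70},
    {"xyz":[15.2,-31.1,0],"roll":0,"grip":70},
    {"xyz":[15.2,-31.1,0],"roll":0,"grip":70},
    {"xyz":[15.2,-31.1,0],"roll":0,"grip":70},
    {"xyz":[15.2,-31.1,0],"roll":0,"grip":70}
  ]
}}

```text
time_s: 3.38
position: [0.5659, 0.0561, 0.322]
tcp_rot: [[1.0, 0.001, -0.001], [0.001, -1.0, -0.0], [-0.001, 0.0, -1.0]]
force: [0.4, -0.1, 0.3]
opening: 0.699
grasp_force: 0.0
```

>>> {"method": "move_arm", "body": {
  "increments": [
    {"xyz":[15.2,-31.1,0],"roll":0,"grip":70},
    {"xyz":[15.2,-31.1,0],"roll":0,"grip":70},
    {"xyz":[15.2,-31.1,0],"roll":0,"grip":70},
    {"xyz":[15.2,-31.1,0],"roll":0,"grip":70},
    {"xyz":[0,0,0],"roll":0,"grip":70}
  ]
}}

```text
time_s: 3.8
position: [0.6282, 0.1844, 0.3212]
tcp_rot: [[1.0, 0.006, 0.001], [0.006, -1.0, 0.003], [0.001, -0.003, -1.0]]
force: [0.8, 0.1, 1.2]
opening: 0.7
grasp_force: 0.0
```

>>> {"method": "move_arm", "body": {
  "increments": [
    {"xyz":[0,0,20],"roll":0,"grip":70},
    {"xyz":[0,0,20],"roll":0,"grip":70},
    {"xyz":[0,0,0],"roll":0,"grip":70}
  ]
}}

```text
time_s: 4.05
position: [0.6233, 0.1782, 0.2775]
tcp_rot: [[1.0, 0.001, -0.01], [0.001, -1.0, -0.001], [-0.01, 0.001, -1.0]]
force: [-0.4, -0.6, -1.1]
opening: 0.698
grasp_force: 0.0
```

>>> {"method": "move_arm", "body": {
  "increments": [
    {"xyz":[0,0,0],"roll":0,"grip":70},
    {"xyz":[0,0,0],"roll":0,"grip":70},
    {"xyz":[0,0,0],"roll":0,"grip":70}
  ]
}}

```text
time_s: 4.3
position: [0.6273, 0.1784, 0.2841]
tcp_rot: [[1.0, -0.0, 0.003], [-0.0, -1.0, 0.0], [0.003, -0.0, -1.0]]
force: [0.1, 0.3, -0.1]
opening: 0.699
grasp_force: 0.0
```

>>> {"method": "move_arm", "body": {
  "increments": [
    {"xyz":[0,-1,20],"roll":0,"grip":60},
    {"xyz":[0,0,20],"roll":0,"grip":60},
    {"xyz":[0,0,14],"roll":0,"grip":60},
    {"xyz":[0,0,7],"roll":0,"grip":60},
    {"xyz":[0,0,0],"roll":0,"grip":60}
  ]
}}

```text
time_s: 4.72
position: [0.626, 0.1794, 0.2207]
tcp_rot: [[1.0, -0.0, -0.002], [-0.0, -1.0, -0.0], [-0.002, 0.0, -1.0]]
force: [0.2, -0.3, 0.1]
opening: 0.609
grasp_force: 0.0
```

>>> {"method": "move_arm", "body": {
  "increments": [
    {"xyz":[0,0,0],"roll":0,"grip":45},
    {"xyz":[0,0,0],"roll":0,"grip":30},
    {"xyz":[0,0,0],"roll":0,"grip":15},
    {"xyz":[0,0,0],"roll":0,"grip":0},
    {"xyz":[0,0,0],"roll":0,"grip":0}
  ]
}}

```text
time_s: 5.13
position: [0.6269, 0.1798, 0.2224]
tcp_rot: [[1.0, -0.0, 0.001], [-0.0, -1.0, 0.0], [0.001, -0.0, -1.0]]
force: [0.4, -0.1, 0.0]
opening: 0.305
grasp_force: 1.1
```

>>> {"method": "move_arm", "body": {
  "increments": [
    {"xyz":[0,0,0],"roll":0,"grip":0},
    {"xyz":[0,0,0],"roll":0,"grip":0}
  ]
}}

```text
time_s: 5.3
position: [0.6269, 0.1799, 0.2224]
tcp_rot: [[1.0, -0.0, 0.001], [-0.0, -1.0, 0.0], [0.001, -0.0, -1.0]]
force: [-0.4, -0.2, 3.3]
opening: 0.293
grasp_force: 30.0
```

>>> {"method": "move_arm", "body": {
  "increments": [
    {"xyz":[0,0,-10],"roll":0,"grip":0},
    {"xyz":[0,0,-20],"roll":0,"grip":0},
    {"xyz":[0,0,-20],"roll":0,"grip":0},
    {"xyz":[-10,-7.4,0],"roll":0,"grip":0},
    {"xyz":[-20,-14.9,0],"roll":0,"grip":0}
  ]
}}

```text
time_s: 5.72
position: [0.5987, 0.2008, 0.2721]
tcp_rot: [[1.0, -0.003, 0.005], [-0.003, -1.0, -0.0], [0.005, 0.0, -1.0]]
force: [0.2, -0.4, -4.7]
opening: 0.288
grasp_force: 30.0
```

>>> {"method": "move_arm", "body": {
  "increments": [
    {"xyz":[-27,-20,0],"roll":0,"grip":0},
    {"xyz":[-27,-20,0],"roll":0,"grip":0},
    {"xyz":[-27,-20,0],"roll":0,"grip":0},
    {"xyz":[-27,-20,0],"roll":0,"grip":0},
    {"xyz":[-27,-20,0],"roll":0,"grip":0}
  ]
}}

```text
time_s: 6.13
position: [0.458, 0.3026, 0.27]
tcp_rot: [[1.0, -0.0, -0.004], [-0.0, -1.0, -0.001], [-0.004, 0.001, -1.0]]
force: [-0.4, 0.2, -3.9]
opening: 0.289
grasp_force: 30.0
```

>>> {"method": "move_arm", "body": {
  "increments": [
    {"xyz":[-27,-20,0],"roll":0,"grip":0},
    {"xyz":[-27,-20,0],"roll":0,"grip":0},
    {"xyz":[-18,-13,0],"roll":0,"grip":0},
    {"xyz":[-8,-6,0],"roll":0,"grip":0},
    {"xyz":[0,0,0],"roll":0,"grip":0}
  ]
}}

```text
time_s: 6.55
position: [0.3779, 0.3617, 0.2706]
tcp_rot: [[1.0, 0.003, -0.003], [0.003, -1.0, -0.001], [-0.003, 0.001, -1.0]]
force: [0.6, -1.1, -5.2]
opening: 0.289
grasp_force: 30.0
```

>>> {"method": "move_arm", "body": {
  "increments": [
    {"xyz":[0,0,20],"roll":0,"grip":0},
    {"xyz":[0,0,30],"roll":0,"grip":0},
    {"xyz":[0,0,30],"roll":0,"grip":0},
    {"xyz":[0,0,30],"roll":0,"grip":0},
    {"xyz":[0,0,20],"roll":0,"grip":0}
  ]
}}

```text
time_s: 6.97
position: [0.3815, 0.3594, 0.1387]
tcp_rot: [[1.0, -0.001, -0.002], [-0.001, -1.0, -0.002], [-0.002, 0.002, -1.0]]
force: [0.6, -1.0, -4.6]
opening: 0.289
grasp_force: 30.0
```

>>> {"method": "move_arm", "body": {
  "increments": [
    {"xyz":[0,0,20],"roll":0,"grip":0},
    {"xyz":[0,0,15],"roll":0,"grip":0},
    {"xyz":[0,0,0],"roll":0,"grip":0},
    {"xyz":[0,0,0],"roll":0,"grip":0}
  ]
}}

```text
time_s: 7.3
position: [0.3821, 0.3601, 0.1056]
tcp_rot: [[1.0, -0.001, -0.002], [-0.001, -1.0, -0.001], [-0.002, 0.001, -1.0]]
force: [0.6, 1.2, -4.2]
opening: 0.287
grasp_force: 30.0
```

>>> {"method": "move_arm", "body": {
  "increments": [
    {"xyz":[0,-2,18],"roll":0,"grip":0},
    {"xyz":[0,0,14],"roll":0,"grip":0},
    {"xyz":[0,0,6],"roll":0,"grip":0},
    {"xyz":[0,0,2],"roll":0,"grip":0},
    {"xyz":[0,0,2],"roll":0,"grip":0}
  ]
}}

```text
time_s: 7.72
position: [0.3825, 0.3633, 0.0652]
tcp_rot: [[1.0, -0.0, 0.002], [-0.0, -1.0, 0.001], [0.002, -0.001, -1.0]]
force: [0.8, 0.2, -3.8]
opening: 0.288
grasp_force: 30.0
```

>>> {"method": "move_arm", "body": {
  "increments": [
    {"xyz":[0,0,1],"roll":0,"grip":0},
    {"xyz":[0,0,0],"roll":0,"grip":0},
    {"xyz":[0,0,0],"roll":0,"grip":0}
  ]
}}

```text
time_s: 7.97
position: [0.382, 0.3634, 0.0642]
tcp_rot: [[1.0, -0.0, 0.001], [-0.0, -1.0, 0.001], [0.001, -0.001, -1.0]]
force: [0.1, -0.9, -4.0]
opening: 0.292
grasp_force: 30.0
```

Another 2 mm down, then release and rise, and head to the spacer.

>>> {"method": "move_arm", "body": {
  "increments": [
    {"xyz":[0,0,1],"roll":0,"grip":0},
    {"xyz":[0,0,1],"roll":0,"grip":0},
    {"xyz":[0,0,0],"roll":0,"grip":0}
  ]
}}

```text
time_s: 8.22
position: [0.3819, 0.3633, 0.0623]
tcp_rot: [[1.0, -0.0, 0.001], [-0.0, -1.0, 0.001], [0.001, -0.001, -1.0]]
force: [-0.6, -0.4, 2.1]
opening: 0.29
grasp_force: 30.0
```

>>> {"method": "move_arm", "body": {
  "increments": [
    {"xyz":[0,0,0],"roll":0,"grip":30},
    {"xyz":[0,0,0],"roll":0,"grip":40},
    {"xyz":[0,0,0],"roll":0,"grip":50},
    {"xyz":[0,0,0],"roll":0,"grip":60},
    {"xyz":[0,0,0],"roll":0,"grip":60}
  ]
}}

```text
time_s: 8.63
position: [0.3817, 0.3632, 0.0615]
tcp_rot: [[1.0, -0.0, 0.0], [-0.0, -1.0, 0.0], [0.0, -0.0, -1.0]]
force: [0.3, 1.3, -0.6]
opening: 0.519
grasp_force: 0.0
```

>>> {"method": "move_arm", "body": {
  "increments": [
    {"xyz":[0,0,-20],"roll":0,"grip":60},
    {"xyz":[0,0,-30],"roll":0,"grip":60},
    {"xyz":[0,0,-35],"roll":0,"grip":60},
    {"xyz":[0,0,-35],"roll":0,"grip":60},
    {"xyz":[0,0,-20],"roll":0,"grip":60}
  ]
}}

```text
time_s: 9.05
position: [0.3829, 0.3639, 0.205]
tcp_rot: [[1.0, -0.0, 0.004], [-0.0, -1.0, 0.003], [0.004, -0.003, -1.0]]
force: [0.1, 0.8, -0.0]
opening: 0.596
grasp_force: 0.0
```

```bash
cat > m2.py <<'E'
from h import *
for n in("scene","top"):
    im,d=bot.capture(n); save(n+"1.png",im); W=world(n,d)
    near=np.hypot(W[...,0]-.63,W[...,1]-.181)
    f=(abs(W[...,2]-.170)<.008)&(near<.2); print("furn",[np.round(q,4) for q in cv2.minAreaRect(atz(n,hull(f),.17).astype(np.float32))])
    b=((W[...,2]<.155)&(near<.06)).astype(np.uint8); k=hull(b); p=atz(n,k,.17)
    print("bore",circ(p,.046,np.array([.63,.181])),len(p), cv2.minEnclosingCircle(p.astype(np.float32)), "depth",W[(near<.02)][:,2].mean())
    near=np.hypot(W[...,0]-.382,W[...,1]-.363)
    lt=(abs(W[...,2]-.054)<.008)&(near<.1); print("lid",circ(atz(n,hull(lt),.054),.065))
E
python3 m2.py; python3 -c "
import cv2;i=cv2.imread('pics/scene1.png');cv2.imwrite('pics/crop2.png',cv2.resize(i[140:300,320:520],(750,600)))"
```

```text
furn [array([0.6315, 0.1811]), array([0.243, 0.241]), np.float64(7.4938)]
bore (array([0.63569715, 0.17920873]), np.float64(0.0040267394955274954)) 95 ((0.6330356597900391, 0.17956216633319855), 0.04490951821208) depth 0.0878485553688377
lid (array([0.38418433, 0.36124558]), np.float64(0.0011305356926662458))
furn [array([0.6283, 0.1816]), array([0.2406, 0.2403]), np.float64(7.5137)]
bore (array([0.62764601, 0.1800512 ]), np.float64(0.003783555278306802)) 79 ((0.6266956329345703, 0.17997883260250092), 0.04456845298409462) depth 0.08807379589576683
lid (array([0.38426025, 0.3632896 ]), np.float64(0.0021348941080411576))
```

View pics/crop2.png

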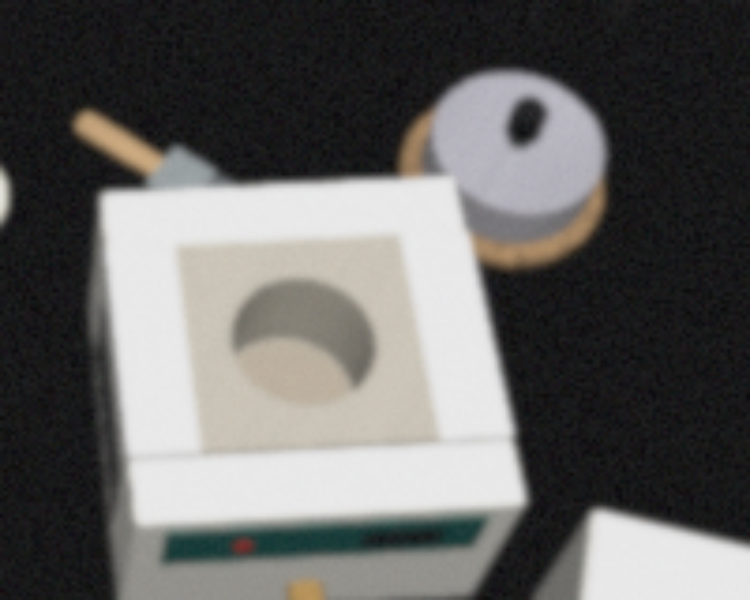

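>>> {"method": "move_arm", "body": {
  "increments": [
    {"xyz":[3,20,0],"roll":0,"grip":40},
    {"xyz":[3,38,0],"roll":0,"grip":28},
    {"xyz":[3,38,0],"roll":0,"grip":28},
    {"xyz":[3,38,0],"roll":0,"grip":28},
    {"xyz":[3,38,0],"roll":0,"grip":28}
  ]
}}

```text
time_s: 9.57
position: [0.3954, 0.1895, 0.2004]
tcp_rot: [[1.0, 0.001, -0.002], [0.001, -1.0, -0.001], [-0.002, 0.001, -1.0]]
force: [1.4, -0.9, -0.6]
opening: 0.324
grasp_force: 0.0
```

>>> {"method": "move_arm", "body": {
  "increments": [
    {"xyz":[3,38,0],"roll":0,"grip":28},
    {"xyz":[3,38,0],"roll":0,"grip":28},
    {"xyz":[3,38,0],"roll":0,"grip":28},
    {"xyz":[3,38,0],"roll":0,"grip":28},
    {"xyz":[3,38,0],"roll":0,"grip":28}
  ]
}}

```text
time_s: 9.98
position: [0.4104, -0.0005, 0.2006]
tcp_rot: [[1.0, -0.0, -0.002], [-0.0, -1.0, 0.001], [-0.002, -0.001, -1.0]]
force: [1.0, 0.2, -0.5]
opening: 0.283
grasp_force: 0.0
```

```bash
cat > m3.py <<'E'
from h import *
import sys
def look(tag):
  for n in("scene","top"):
    im,d=bot.capture(n); save(n+tag+".png",im); np.save(n+tag+".npy",d)
    for l,g,h,r in[("spacer",(.425,-.195),.027,.043),("tray",(.548,-.205),.011,.043),("baffle",(.434,-.064),.006,.043)]:
        try: x,a=ring(n,im,g,h,r,.05); print(n,l,x.round(4),"area",round(a,3))
        except Exception as e: print(n,l,"-")
  return
def bore(tag):
  for n in("scene","top"):
    W=world(n,np.load(n+tag+".npy")); C=-cam(n)[1].T@cam(n)[2]
    near=np.hypot(W[...,0]-.63,W[...,1]-.181)
    for th in(.155,.163):
        b=((W[...,2]<th)&(near<.06)).astype(np.uint8); p=atz(n,hull(b),.17)
        v=(C[:2]-[.63,.1815]); v/=np.hypot(*v)
        q=p[(p-[.63,.1815])@v>0]; print(n,"bore near half",th,circ(q,.046,np.array([.63,.181])),len(q))
if __name__=="__main__":
    look(sys.argv[1]); bore(sys.argv[1])
E
python3 m3.py 2
```

```text
scene spacer [ 0.4228 -0.1958] area 0.984
scene tray [ 0.5472 -0.206 ] area 1.038
scene baffle [ 0.43   -0.0621] area 1.056
top spacer [ 0.4271 -0.1955] area 1.038
top tray [ 0.5517 -0.2059] area 1.043
top baffle [ 0.4305 -0.069 ] area 0.722
scene bore near half 0.155 (array([0.62674969, 0.18140346]), np.float64(0.0006784154193265057)) 50
scene bore near half 0.163 (array([0.62676524, 0.1813895 ]), np.float64(0.0006175315999066427)) 50
top bore near half 0.155 (array([0.63219336, 0.1829325 ]), np.float64(0.0008898832108592339)) 41
top bore near half 0.163 (array([0.63219336, 0.1829325 ]), np.float64(0.0008898832108592339)) 41
```

>>> {"method": "move_arm", "body": {
  "increments": [
    {"xyz":[2.6,39,0],"roll":0,"grip":28},
    {"xyz":[2.6,39,0],"roll":0,"grip":28},
    {"xyz":[2.6,39,0],"roll":0,"grip":28},
    {"xyz":[2.6,39,0],"roll":0,"grip":28},
    {"xyz":[2.6,30,0],"roll":0,"grip":28}
  ]
}}

```text
time_s: 10.5
position: [0.4243, -0.1867, 0.2006]
tcp_rot: [[1.0, -0.001, -0.001], [-0.001, -1.0, 0.0], [-0.001, -0.0, -1.0]]
force: [-0.0, -0.2, 0.2]
opening: 0.28
grasp_force: 0.0
```

>>> {"method": "move_arm", "body": {
  "increments": [
    {"xyz":[0,11,20],"roll":0,"grip":28},
    {"xyz":[0,0,35],"roll":0,"grip":28},
    {"xyz":[0,0,35],"roll":0,"grip":28},
    {"xyz":[0,0,30],"roll":0,"grip":28},
    {"xyz":[0,0,20],"roll":0,"grip":28}
  ]
}}

```text
time_s: 10.92
position: [0.4227, -0.1939, 0.0583]
tcp_rot: [[1.0, -0.0, -0.004], [-0.0, -1.0, 0.004], [-0.004, -0.004, -1.0]]
force: [0.3, -0.8, 0.6]
opening: 0.279
grasp_force: 0.0
```

>>> {"method": "move_arm", "body": {
  "increments": [
    {"xyz":[0,0,10],"roll":0,"grip":28},
    {"xyz":[0,0,0],"roll":0,"grip":28},
    {"xyz":[0,0,0],"roll":0,"grip":28},
    {"xyz":[0,0,0],"roll":0,"grip":28}
  ]
}}

```text
time_s: 11.25
position: [0.4247, -0.1955, 0.0517]
tcp_rot: [[1.0, 0.0, 0.0], [0.0, -1.0, 0.0], [0.0, -0.0, -1.0]]
force: [0.3, -0.1, -0.0]
opening: 0.279
grasp_force: 0.0
```

>>> {"method": "move_arm", "body": {
  "increments": [
    {"xyz":[0,0,15],"roll":0,"grip":28},
    {"xyz":[0,0,12],"roll":0,"grip":28},
    {"xyz":[0,0,8],"roll":0,"grip":28},
    {"xyz":[0,0,0],"roll":0,"grip":28},
    {"xyz":[0,0,0],"roll":0,"grip":28}
  ]
}}

```text
time_s: 11.67
position: [0.4247, -0.1959, 0.0169]
tcp_rot: [[1.0, -0.0, 0.0], [-0.0, -1.0, -0.0], [0.0, 0.0, -1.0]]
force: [-0.2, -1.3, 0.1]
opening: 0.276
grasp_force: 0.0
```

>>> {"method": "move_arm", "body": {
  "increments": [
    {"xyz":[0,0,0],"roll":0,"grip":22},
    {"xyz":[0,0,0],"roll":0,"grip":17},
    {"xyz":[0,0,0],"roll":0,"grip":12},
    {"xyz":[0,0,0],"roll":0,"grip":0},
    {"xyz":[0,0,0],"roll":0,"grip":0}
  ]
}}

```text
time_s: 12.08
position: [0.4247, -0.196, 0.0171]
tcp_rot: [[1.0, -0.0, 0.001], [-0.0, -1.0, -0.0], [0.001, 0.0, -1.0]]
force: [0.5, 1.3, 4.2]
opening: 0.136
grasp_force: 30.0
```

>>> {"method": "move_arm", "body": {
  "increments": [
    {"xyz":[0,0,0],"roll":0,"grip":0},
    {"xyz":[0,0,0],"roll":0,"grip":0},
    {"xyz":[0,0,0],"roll":0,"grip":0}
  ]
}}

```text
time_s: 12.33
position: [0.4246, -0.196, 0.0171]
tcp_rot: [[1.0, -0.0, 0.001], [-0.0, -1.0, -0.0], [0.001, 0.0, -1.0]]
force: [0.9, 1.2, 5.8]
opening: 0.131
grasp_force: 30.0
```

>>> {"method": "move_arm", "body": {
  "increments": [
    {"xyz":[0,0,0],"roll":0,"grip":28},
    {"xyz":[0,0,0],"roll":0,"grip":28},
    {"xyz":[0,0,0],"roll":0,"grip":28},
    {"xyz":[0,0,0],"roll":-0.071,"grip":28},
    {"xyz":[0,0,0],"roll":-0.125,"grip":28}
  ]
}}

```text
time_s: 12.75
position: [0.4244, -0.196, 0.0164]
tcp_rot: [[0.98, 0.199, -0.0], [0.199, -0.98, 0.0], [-0.0, -0.0, -1.0]]
force: [0.2, 0.3, -0.1]
opening: 0.274
grasp_force: 0.0
```

>>> {"method": "move_arm", "body": {
  "increments": [
    {"xyz":[0,0,0],"roll":-0.125,"grip":28},
    {"xyz":[0,0,0],"roll":-0.125,"grip":28},
    {"xyz":[0,0,0],"roll":-0.125,"grip":28},
    {"xyz":[0,0,0],"roll":-0.125,"grip":28},
    {"xyz":[0,0,0],"roll":-0.125,"grip":28}
  ]
}}

```text
time_s: 13.17
position: [0.4244, -0.196, 0.0163]
tcp_rot: [[0.677, 0.736, -0.0], [0.736, -0.677, 0.0], [-0.0, -0.0, -1.0]]
force: [-1.1, 0.0, -0.1]
opening: 0.279
grasp_force: 0.0
```

>>> {"method": "move_arm", "body": {
  "increments": [
    {"xyz":[0,0,0],"roll":-0.125,"grip":28},
    {"xyz":[0,0,0],"roll":-0.125,"grip":28},
    {"xyz":[0,0,0],"roll":-0.125,"grip":28},
    {"xyz":[0,0,0],"roll":-0.125,"grip":28},
    {"xyz":[0,0,0],"roll":-0.125,"grip":28}
  ]
}}

```text
time_s: 13.58
position: [0.4244, -0.196, 0.0163]
tcp_rot: [[0.119, 0.993, -0.0], [0.993, -0.119, 0.0], [0.0, -0.0, -1.0]]
force: [0.5, -0.0, 0.2]
opening: 0.284
grasp_force: 0.0
```

>>> {"method": "move_arm", "body": {
  "increments": [
    {"xyz":[0,0,0],"roll":-0.125,"grip":28},
    {"xyz":[0,0,0],"roll":0,"grip":28},
    {"xyz":[0,0,0],"roll":0,"grip":28},
    {"xyz":[0,0,0],"roll":0,"grip":28},
    {"xyz":[0,0,0],"roll":0,"grip":20}
  ]
}}

```text
time_s: 14.0
position: [0.4244, -0.196, 0.0165]
tcp_rot: [[0.002, 1.0, -0.0], [1.0, -0.002, 0.0], [0.0, -0.0, -1.0]]
force: [-0.3, 0.5, 0.8]
opening: 0.255
grasp_force: 0.0
```

>>> {"method": "move_arm", "body": {
  "increments": [
    {"xyz":[0,0,0],"roll":0,"grip":14},
    {"xyz":[0,0,0],"roll":0,"grip":0},
    {"xyz":[0,0,0],"roll":0,"grip":0},
    {"xyz":[0,0,0],"roll":0,"grip":0},
    {"xyz":[0,0,0],"roll":0,"grip":0}
  ]
}}

```text
time_s: 14.42
position: [0.4244, -0.1959, 0.0165]
tcp_rot: [[0.0, 1.0, -0.0], [1.0, -0.0, 0.0], [0.0, -0.0, -1.0]]
force: [-0.4, 0.0, -0.8]
opening: 0.13
grasp_force: 30.0
```

>>> {"method": "move_arm", "body": {
  "increments": [
    {"xyz":[0,0,-8],"roll":0,"grip":0},
    {"xyz":[0,0,-20],"roll":0,"grip":0},
    {"xyz":[0,0,-32],"roll":0,"grip":0},
    {"xyz":[0,0,-36],"roll":0,"grip":0},
    {"xyz":[0,0,-36],"roll":0,"grip":0}
  ]
}}

```text
time_s: 14.83
position: [0.4235, -0.1952, 0.1498]
tcp_rot: [[0.0, 1.0, -0.002], [1.0, -0.0, 0.002], [0.002, -0.002, -1.0]]
force: [0.7, -0.5, -2.2]
opening: 0.131
grasp_force: 30.0
```

>>> {"method": "move_arm", "body": {
  "increments": [
    {"xyz":[0,0,-36],"roll":0,"grip":0},
    {"xyz":[0,0,-36],"roll":0,"grip":0},
    {"xyz":[0,0,-20],"roll":0,"grip":0},
    {"xyz":[15,8.1,0],"roll":0,"grip":0},
    {"xyz":[30,16.3,0],"roll":0,"grip":0}
  ]
}}

```text
time_s: 15.25
position: [0.4491, -0.1532, 0.2429]
tcp_rot: [[0.004, 1.0, 0.004], [1.0, -0.004, -0.004], [-0.004, 0.004, -1.0]]
force: [0.5, 1.1, -2.4]
opening: 0.136
grasp_force: 30.0
```

>>> {"method": "move_arm", "body": {
  "increments": [
    {"xyz":[30,16.3,0],"roll":0,"grip":0},
    {"xyz":[30,16.3,0],"roll":0,"grip":0},
    {"xyz":[30,16.3,0],"roll":0,"grip":0},
    {"xyz":[30,16.3,0],"roll":0,"grip":0},
    {"xyz":[30,16.3,0],"roll":0,"grip":0}
  ]
}}

```text
time_s: 15.67
position: [0.5299, 0.0009, 0.2407]
tcp_rot: [[-0.0, 1.0, -0.001], [1.0, 0.0, 0.0], [0.0, -0.001, -1.0]]
force: [0.3, 0.4, -1.9]
opening: 0.133
grasp_force: 30.0
```

>>> {"method": "move_arm", "body": {
  "increments": [
    {"xyz":[30,16.3,0],"roll":0,"grip":0},
    {"xyz":[30,16.3,0],"roll":0,"grip":0},
    {"xyz":[30,16.3,0],"roll":0,"grip":0},
    {"xyz":[30,16.3,0],"roll":0,"grip":0},
    {"xyz":[30,16.3,0],"roll":0,"grip":0}
  ]
}}

```text
time_s: 16.08
position: [0.6113, 0.1507, 0.2404]
tcp_rot: [[-0.0, 1.0, -0.002], [1.0, 0.0, -0.0], [-0.0, -0.002, -1.0]]
force: [1.2, -0.4, -3.1]
opening: 0.133
grasp_force: 30.0
```

>>> {"method": "move_arm", "body": {
  "increments": [
    {"xyz":[22,12,0],"roll":0,"grip":0},
    {"xyz":[10.7,5.9,0],"roll":0,"grip":0},
    {"xyz":[0,0,0],"roll":0,"grip":0},
    {"xyz":[0,0,0],"roll":0,"grip":0},
    {"xyz":[0,0,0],"roll":0,"grip":0}
  ]
}}

```text
time_s: 16.5
position: [0.6286, 0.1804, 0.2402]
tcp_rot: [[0.001, 1.0, -0.002], [1.0, -0.001, -0.001], [-0.001, -0.002, -1.0]]
force: [0.1, -0.9, -1.4]
opening: 0.131
grasp_force: 30.0
```

```bash
python3 - <<'E'
from h import *
s=bot.read_state(); print(s["position"])
zt=s["position"][2]-.0165+.027
for n in("scene","top"):
    im,d=bot.capture(n); save(n+"3.png",im); W=world(n,d)
    near=np.hypot(W[...,0]-.629,W[...,1]-.181)
    b=(abs(W[...,2]-zt)<.006)&(near<.05); p=atz(n,hull(b),zt); r=np.hypot(*(p-[.629,.181]).T); q=p[r>.036]
    print(n,b.sum(),len(q),circ(q,.043,np.array([.629,.181])), circ(q,.042,np.array([.629,.181])))
a=[cv2.resize(cv2.imread(f"pics/{n}3.png")[y:y+130,x:x+130],(390,390)) for n,x,y in(("scene",340,140),("top",180,110))]
cv2.imwrite("pics/c3.png",np.hstack(a))
E
```

```text
[0.628559   0.18036372 0.24022131]
scene 105 44 (array([0.63093728, 0.18162941]), np.float64(0.0017248143728300289)) (array([0.63098977, 0.1805199 ]), np.float64(0.0018662504275336403))
top 101 39 (array([0.62831455, 0.18150385]), np.float64(0.0012228040319243738)) (array([0.62827316, 0.18030963]), np.float64(0.0011435012301797554))
```

View pics/c3.png

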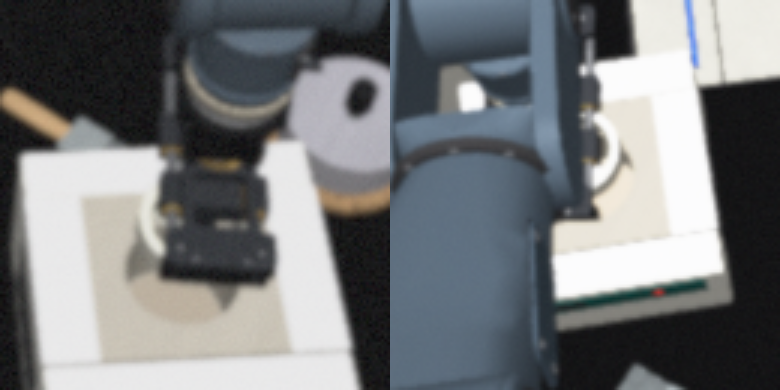

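>>> {"method": "move_arm", "body": {
  "increments": [
    {"xyz":[0.8,0.6,20],"roll":0,"grip":0},
    {"xyz":[0,0,18],"roll":0,"grip":0},
    {"xyz":[0,0,8],"roll":0,"grip":0},
    {"xyz":[0,0,0],"roll":0,"grip":0},
    {"xyz":[0,0,0],"roll":0,"grip":0}
  ]
}}

```text
time_s: 17.02
position: [0.6302, 0.1818, 0.1945]
tcp_rot: [[0.001, 1.0, -0.001], [1.0, -0.001, -0.0], [-0.0, -0.001, -1.0]]
force: [0.1, 0.3, -2.0]
opening: 0.132
grasp_force: 30.0
```

>>> {"method": "move_arm", "body": {
  "increments": [
    {"xyz":[0,0,4],"roll":0,"grip":0},
    {"xyz":[0,0,4],"roll":0,"grip":0},
    {"xyz":[0,0,4],"roll":0,"grip":0},
    {"xyz":[0,0,4],"roll":0,"grip":0},
    {"xyz":[0,0,0],"roll":0,"grip":0}
  ]
}}

```text
time_s: 17.43
position: [0.6297, 0.1825, 0.1776]
tcp_rot: [[-0.0, 1.0, -0.002], [1.0, 0.0, -0.0], [-0.0, -0.002, -1.0]]
force: [0.5, 0.0, -1.8]
opening: 0.134
grasp_force: 30.0
```

>>> {"method": "move_arm", "body": {
  "increments": [
    {"xyz":[-0.7,0,10],"roll":0,"grip":0},
    {"xyz":[0,0,12],"roll":0,"grip":0},
    {"xyz":[0,0,12],"roll":0,"grip":0},
    {"xyz":[0,0,8],"roll":0,"grip":0},
    {"xyz":[0,0,4],"roll":0,"grip":0}
  ]
}}

```text
time_s: 17.85
position: [0.6291, 0.1817, 0.13]
tcp_rot: [[0.0, 1.0, -0.004], [1.0, -0.0, -0.0], [-0.0, -0.004, -1.0]]
force: [-0.5, -0.0, -2.0]
opening: 0.134
grasp_force: 30.0
```

>>> {"method": "move_arm", "body": {
  "increments": [
    {"xyz":[0,0,8],"roll":0,"grip":0},
    {"xyz":[0,0,7],"roll":0,"grip":0},
    {"xyz":[0,0,5],"roll":0,"grip":0},
    {"xyz":[0,0,0],"roll":0,"grip":0},
    {"xyz":[0,0,0],"roll":0,"grip":0}
  ]
}}

```text
time_s: 18.27
position: [0.6303, 0.1819, 0.1123]
tcp_rot: [[0.0, 1.0, -0.0], [1.0, -0.0, -0.0], [-0.0, -0.0, -1.0]]
force: [0.5, 0.4, -1.8]
opening: 0.134
grasp_force: 30.0
```

>>> {"method": "move_arm", "body": {
  "increments": [
    {"xyz":[-0.3,0,3],"roll":0,"grip":0},
    {"xyz":[0,0,2],"roll":0,"grip":0},
    {"xyz":[0,0,1.5],"roll":0,"grip":0},
    {"xyz":[0,0,1],"roll":0,"grip":0},
    {"xyz":[0,0,0],"roll":0,"grip":0}
  ]
}}

```text
time_s: 18.68
position: [0.6302, 0.1816, 0.1049]
tcp_rot: [[-0.0, 1.0, -0.0], [1.0, 0.0, -0.0], [-0.0, -0.0, -1.0]]
force: [-0.6, -0.3, -1.7]
opening: 0.136
grasp_force: 30.0
```

>>> {"method": "move_arm", "body": {
  "increments": [
    {"xyz":[0,0,0.7],"roll":0,"grip":0},
    {"xyz":[0,0,0],"roll":0,"grip":0},
    {"xyz":[0,0,0],"roll":0,"grip":0}
  ]
}}

```text
time_s: 18.93
position: [0.6304, 0.1816, 0.1044]
tcp_rot: [[0.0, 1.0, 0.0], [1.0, -0.0, 0.0], [0.0, 0.0, -1.0]]
force: [-0.6, -0.5, -2.7]
opening: 0.131
grasp_force: 30.0
```

>>> {"method": "move_arm", "body": {
  "increments": [
    {"xyz":[0,0,0.7],"roll":0,"grip":0},
    {"xyz":[0,0,0],"roll":0,"grip":0},
    {"xyz":[0,0,0],"roll":0,"grip":18},
    {"xyz":[0,0,0],"roll":0,"grip":24},
    {"xyz":[0,0,0],"roll":0,"grip":28}
  ]
}}

```text
time_s: 19.35
position: [0.6308, 0.1816, 0.1041]
tcp_rot: [[0.0, 1.0, 0.001], [1.0, -0.0, 0.0], [0.0, 0.001, -1.0]]
force: [-0.8, -0.0, -0.2]
opening: 0.237
grasp_force: 0.0
```

>>> {"method": "move_arm", "body": {
  "increments": [
    {"xyz":[0,0,0],"roll":0,"grip":28},
    {"xyz":[0,0,-10],"roll":0,"grip":28},
    {"xyz":[0,0,-20],"roll":0,"grip":28},
    {"xyz":[0,0,-35],"roll":0,"grip":28},
    {"xyz":[0,0,-35],"roll":0,"grip":28}
  ]
}}

```text
time_s: 19.77
position: [0.6294, 0.1814, 0.2043]
tcp_rot: [[0.0, 1.0, -0.003], [1.0, -0.0, -0.0], [-0.0, -0.003, -1.0]]
force: [1.0, 0.2, -0.4]
opening: 0.283
grasp_force: 0.0
```

>>> {"method": "move_arm", "body": {
  "increments": [
    {"xyz":[-38,-8,-10],"roll":0,"grip":28},
    {"xyz":[-38,-8,0],"roll":0,"grip":28},
    {"xyz":[-38,-8,0],"roll":0,"grip":28},
    {"xyz":[-38,-8,0],"roll":0,"grip":28},
    {"xyz":[-38,-8,0],"roll":0,"grip":28}
  ]
}}

```text
time_s: 20.18
position: [0.59, -0.0099, 0.215]
tcp_rot: [[-0.001, 1.0, 0.002], [1.0, 0.001, -0.0], [-0.0, 0.002, -1.0]]
force: [0.4, -0.8, 0.2]
opening: 0.278
grasp_force: 0.0
```

```bash
cat > m4.py <<'E'
from h import *
import sys
from m3 import look
t=sys.argv[1]; look(t)
for n in("scene","top"):
    W=world(n,np.load(n+t+".npy")); k=np.hypot(W[...,0]-.63,W[...,1]-.1817)
    z=W[k<.045][:,2]; h=np.histogram(z,np.arange(.08,.18,.006)); print(n,dict(zip(h[1].round(3).tolist(),h[0].tolist())))
print(bot.read_state()["position"])
E
python3 m4.py 4; python3 -c "
import cv2,numpy as np
a=[cv2.resize(cv2.imread(f'pics/{n}4.png')[y:y+130,x:x+130],(390,390),interpolation=2) for n,x,y in(('scene',340,160),('top',190,110))]
cv2.imwrite('pics/c4.png',np.hstack(a))"
```

```text
scene spacer -
scene tray [ 0.5472 -0.2061] area 1.035
scene baffle [ 0.4559 -0.0734] area 0.189
top spacer -
top tray [ 0.5517 -0.2058] area 1.047
top baffle [ 0.453  -0.0504] area 0.637
scene {0.08: 33, 0.086: 142, 0.092: 65, 0.098: 37, 0.104: 44, 0.11: 138, 0.116: 35, 0.122: 4, 0.128: 4, 0.134: 6, 0.14: 2, 0.146: 1, 0.152: 4, 0.158: 3, 0.164: 15, 0.17: 3}
top {0.08: 32, 0.086: 188, 0.092: 43, 0.098: 19, 0.104: 21, 0.11: 112, 0.116: 24, 0.122: 5, 0.128: 1, 0.134: 3, 0.14: 2, 0.146: 2, 0.152: 0, 0.158: 4, 0.164: 3, 0.17: 0}
[ 0.58982598 -0.01389729  0.21483115]
```

View pics/c4.png

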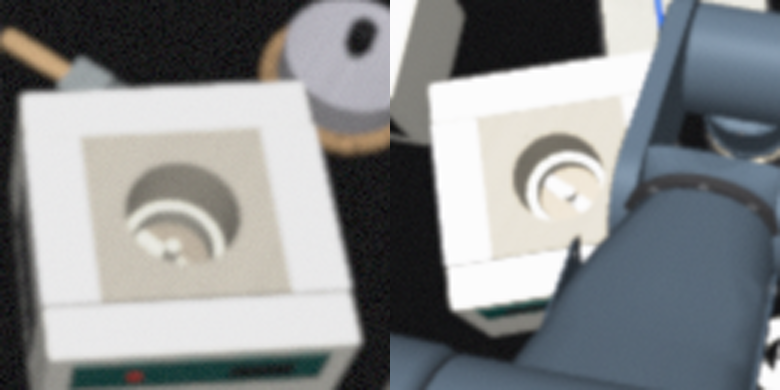

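>>> {"method": "move_arm", "body": {
  "increments": [
    {"xyz":[-36,-7.4,0],"roll":0,"grip":28},
    {"xyz":[-36,-7.4,0],"roll":0,"grip":28},
    {"xyz":[-36,-7.4,10],"roll":0,"grip":28},
    {"xyz":[-36,-7.4,20],"roll":0,"grip":28},
    {"xyz":[-36,-7.4,30],"roll":0,"grip":28}
  ]
}}

```text
time_s: 20.7
position: [0.5562, -0.1863, 0.1598]
tcp_rot: [[-0.0, 1.0, 0.007], [1.0, 0.0, -0.004], [-0.004, 0.007, -1.0]]
force: [0.1, -0.2, 0.6]
opening: 0.281
grasp_force: 0.0
```

>>> {"method": "move_arm", "body": {
  "increments": [
    {"xyz":[-17,-3.5,35],"roll":0,"grip":28},
    {"xyz":[0,0,35],"roll":0,"grip":28},
    {"xyz":[0,0,25],"roll":0,"grip":28},
    {"xyz":[0,0,15],"roll":0,"grip":28},
    {"xyz":[0,0,0],"roll":0,"grip":28}
  ]
}}

```text
time_s: 21.12
position: [0.549, -0.1995, 0.0444]
tcp_rot: [[0.0, 1.0, -0.005], [1.0, -0.0, 0.004], [0.004, -0.005, -1.0]]
force: [-0.6, -0.6, 0.5]
opening: 0.281
grasp_force: 0.0
```

>>> {"method": "move_arm", "body": {
  "increments": [
    {"xyz":[0,0,0],"roll":0,"grip":28},
    {"xyz":[0,0,0],"roll":0,"grip":28},
    {"xyz":[0,0,0],"roll":0,"grip":28}
  ]
}}

```text
time_s: 21.37
position: [0.5523, -0.2012, 0.0492]
tcp_rot: [[-0.001, 1.0, 0.003], [1.0, 0.001, -0.002], [-0.002, 0.003, -1.0]]
force: [0.8, 0.5, -0.4]
opening: 0.276
grasp_force: 0.0
```

```bash
python3 m4.py 5
```

```text
scene spacer [ 0.4161 -0.2283] area 0.104
scene tray [ 0.5566 -0.1923] area 0.589
scene baffle [ 0.4488 -0.0523] area 0.605
top spacer [ 0.4613 -0.2128] area 0.144
top tray [ 0.5497 -0.2037] area 1.323
top baffle [ 0.453  -0.0521] area 0.605
scene {0.08: 36, 0.086: 153, 0.092: 50, 0.098: 34, 0.104: 52, 0.11: 143, 0.116: 28, 0.122: 7, 0.128: 2, 0.134: 2, 0.14: 1, 0.146: 0, 0.152: 4, 0.158: 5, 0.164: 12, 0.17: 5}
top {0.08: 33, 0.086: 181, 0.092: 49, 0.098: 16, 0.104: 21, 0.11: 112, 0.116: 24, 0.122: 4, 0.128: 1, 0.134: 0, 0.14: 0, 0.146: 2, 0.152: 1, 0.158: 0, 0.164: 1, 0.17: 2}
[ 0.55192029 -0.20116767  0.04904298]
```

>>> {"method": "move_arm", "body": {
  "increments": [
    {"xyz":[-4.5,-2,5],"roll":0,"grip":28},
    {"xyz":[0,0,10],"roll":0,"grip":28},
    {"xyz":[0,0,8],"roll":0,"grip":28},
    {"xyz":[0,0,0],"roll":0,"grip":28},
    {"xyz":[0,0,0],"roll":0,"grip":28}
  ]
}}

```text
time_s: 21.88
position: [0.548, -0.205, 0.0232]
tcp_rot: [[0.0, 1.0, -0.002], [1.0, -0.0, 0.001], [0.001, -0.002, -1.0]]
force: [0.0, -0.0, 0.2]
opening: 0.285
grasp_force: 0.0
```

>>> {"method": "move_arm", "body": {
  "increments": [
    {"xyz":[0,0,0],"roll":0,"grip":28},
    {"xyz":[0,0,0],"roll":0,"grip":28}
  ]
}}

```text
time_s: 22.05
position: [0.5489, -0.2054, 0.0244]
tcp_rot: [[0.0, 1.0, 0.0], [1.0, -0.0, -0.0], [-0.0, 0.0, -1.0]]
force: [-0.3, -0.2, 0.8]
opening: 0.277
grasp_force: 0.0
```

Down 19 mm to about 5 mm, then the double grasp (x first, then y).

>>> {"method": "move_arm", "body": {
  "increments": [
    {"xyz":[-0.5,0.3,8],"roll":0,"grip":28},
    {"xyz":[0,0,6],"roll":0,"grip":28},
    {"xyz":[0,0,4],"roll":0,"grip":28},
    {"xyz":[0,0,1],"roll":0,"grip":28},
    {"xyz":[0,0,0],"roll":0,"grip":28}
  ]
}}

```text
time_s: 22.47
position: [0.5487, -0.2057, 0.0047]
tcp_rot: [[0.0, 1.0, -0.001], [1.0, -0.0, 0.001], [0.001, -0.001, -1.0]]
force: [0.5, -0.3, -0.2]
opening: 0.279
grasp_force: 0.0
```

>>> {"method": "move_arm", "body": {
  "increments": [
    {"xyz":[0,0,0],"roll":0,"grip":20},
    {"xyz":[0,0,0],"roll":0,"grip":14},
    {"xyz":[0,0,0],"roll":0,"grip":0},
    {"xyz":[0,0,0],"roll":0,"grip":0},
    {"xyz":[0,0,0],"roll":0,"grip":0}
  ]
}}

```text
time_s: 22.88
position: [0.5492, -0.206, 0.0056]
tcp_rot: [[-0.0, 1.0, 0.0], [1.0, 0.0, -0.0], [-0.0, 0.0, -1.0]]
force: [0.4, 0.7, 0.7]
opening: 0.124
grasp_force: 30.0
```

>>> {"method": "move_arm", "body": {
  "increments": [
    {"xyz":[0,0,0],"roll":0,"grip":28},
    {"xyz":[0,0,0],"roll":0,"grip":28},
    {"xyz":[0,0,0],"roll":0,"grip":28},
    {"xyz":[0,0,0],"roll":0.071,"grip":28},
    {"xyz":[0,0,0],"roll":0.125,"grip":28}
  ]
}}

```text
time_s: 23.3
position: [0.549, -0.2059, 0.0054]
tcp_rot: [[0.199, 0.98, -0.0], [0.98, -0.199, 0.0], [0.0, -0.0, -1.0]]
force: [0.3, 0.4, -0.3]
opening: 0.274
grasp_force: 0.0
```

>>> {"method": "move_arm", "body": {
  "increments": [
    {"xyz":[0,0,0],"roll":0.125,"grip":28},
    {"xyz":[0,0,0],"roll":0.125,"grip":28},
    {"xyz":[0,0,0],"roll":0.125,"grip":28},
    {"xyz":[0,0,0],"roll":0.125,"grip":28},
    {"xyz":[0,0,0],"roll":0.125,"grip":28}
  ]
}}

```text
time_s: 23.72
position: [0.5491, -0.2059, 0.0054]
tcp_rot: [[0.736, 0.677, -0.0], [0.677, -0.736, 0.0], [-0.0, -0.0, -1.0]]
force: [0.3, -0.4, -0.2]
opening: 0.282
grasp_force: 0.0
```

>>> {"method": "move_arm", "body": {
  "increments": [
    {"xyz":[0,0,0],"roll":0.125,"grip":28},
    {"xyz":[0,0,0],"roll":0.125,"grip":28},
    {"xyz":[0,0,0],"roll":0.125,"grip":28},
    {"xyz":[0,0,0],"roll":0.125,"grip":28},
    {"xyz":[0,0,0],"roll":0.125,"grip":28}
  ]
}}

```text
time_s: 24.13
position: [0.5491, -0.2058, 0.0054]
tcp_rot: [[0.993, 0.118, -0.0], [0.118, -0.993, 0.0], [-0.0, -0.0, -1.0]]
force: [-0.2, -1.0, -0.1]
opening: 0.282
grasp_force: 0.0
```

>>> {"method": "move_arm", "body": {
  "increments": [
    {"xyz":[0,0,0],"roll":0.125,"grip":28},
    {"xyz":[0,0,0],"roll":0,"grip":28},
    {"xyz":[0,0,0],"roll":0,"grip":28},
    {"xyz":[0,0,0],"roll":0,"grip":28},
    {"xyz":[0,0,0],"roll":0,"grip":20}
  ]
}}

```text
time_s: 24.55
position: [0.5491, -0.2059, 0.0054]
tcp_rot: [[1.0, 0.002, -0.0], [0.002, -1.0, 0.0], [-0.0, -0.0, -1.0]]
force: [-0.0, 0.2, -0.3]
opening: 0.253
grasp_force: 0.0
```

>>> {"method": "move_arm", "body": {
  "increments": [
    {"xyz":[0,0,0],"roll":0,"grip":14},
    {"xyz":[0,0,0],"roll":0,"grip":0},
    {"xyz":[0,0,0],"roll":0,"grip":0},
    {"xyz":[0,0,0],"roll":0,"grip":0},
    {"xyz":[0,0,0],"roll":0,"grip":0}
  ]
}}

```text
time_s: 24.97
position: [0.5491, -0.2059, 0.0054]
tcp_rot: [[1.0, 0.0, -0.0], [0.0, -1.0, -0.0], [-0.0, 0.0, -1.0]]
force: [-0.0, -0.8, -0.1]
opening: 0.122
grasp_force: 30.0
```

>>> {"method": "move_arm", "body": {
  "increments": [
    {"xyz":[0,0,-8],"roll":0,"grip":0},
    {"xyz":[0,0,-20],"roll":0,"grip":0},
    {"xyz":[0,0,-32],"roll":0,"grip":0},
    {"xyz":[0,0,-36],"roll":0,"grip":0},
    {"xyz":[0,0,-36],"roll":0,"grip":0}
  ]
}}

```text
time_s: 25.38
position: [0.5482, -0.2053, 0.1385]
tcp_rot: [[1.0, -0.0, -0.002], [-0.0, -1.0, 0.001], [-0.002, -0.001, -1.0]]
force: [0.5, -1.5, -1.7]
opening: 0.128
grasp_force: 30.0
```

>>> {"method": "move_arm", "body": {
  "increments": [
    {"xyz":[0,0,-36],"roll":0,"grip":0},
    {"xyz":[0,0,-32],"roll":0,"grip":0},
    {"xyz":[0,0,-20],"roll":0,"grip":0},
    {"xyz":[3.1,-15,0],"roll":0,"grip":0},
    {"xyz":[6.9,-33,0],"roll":0,"grip":0}
  ]
}}

```text
time_s: 25.8
position: [0.5601, -0.1613, 0.2282]
tcp_rot: [[1.0, -0.005, 0.005], [-0.005, -1.0, -0.005], [0.005, 0.005, -1.0]]
force: [-0.3, 0.8, -2.1]
opening: 0.127
grasp_force: 30.0
```

>>> {"method": "move_arm", "body": {
  "increments": [
    {"xyz":[6.9,-33,0],"roll":0,"grip":0},
    {"xyz":[6.9,-33,0],"roll":0,"grip":0},
    {"xyz":[6.9,-33,0],"roll":0,"grip":0},
    {"xyz":[6.9,-33,0],"roll":0,"grip":0},
    {"xyz":[6.9,-33,0],"roll":0,"grip":0}
  ]
}}

```text
time_s: 26.22
position: [0.5931, 0.0088, 0.2257]
tcp_rot: [[1.0, -0.0, -0.001], [-0.0, -1.0, 0.0], [-0.001, -0.0, -1.0]]
force: [0.1, 0.6, -1.2]
opening: 0.125
grasp_force: 30.0
```

>>> {"method": "move_arm", "body": {
  "increments": [
    {"xyz":[6.9,-33,0],"roll":0,"grip":0},
    {"xyz":[6.9,-33,0],"roll":0,"grip":0},
    {"xyz":[6.9,-33,0],"roll":0,"grip":0},
    {"xyz":[6.9,-33,0],"roll":0,"grip":0},
    {"xyz":[5.9,-28,0],"roll":0,"grip":0}
  ]
}}

```text
time_s: 26.63
position: [0.6266, 0.1695, 0.2256]
tcp_rot: [[1.0, 0.001, -0.001], [0.001, -1.0, 0.001], [-0.001, -0.001, -1.0]]
force: [0.7, -0.1, -1.9]
opening: 0.12
grasp_force: 30.0
```

>>> {"method": "move_arm", "body": {
  "increments": [
    {"xyz":[3,-14.5,0],"roll":0,"grip":0},
    {"xyz":[0,0,0],"roll":0,"grip":0},
    {"xyz":[0,0,0],"roll":0,"grip":0},
    {"xyz":[0,0,0],"roll":0,"grip":0},
    {"xyz":[0,0,0],"roll":0,"grip":0}
  ]
}}

```text
time_s: 27.05
position: [0.6299, 0.1799, 0.2254]
tcp_rot: [[1.0, -0.002, -0.001], [-0.002, -1.0, -0.001], [-0.001, 0.001, -1.0]]
force: [-0.3, -0.7, -1.8]
opening: 0.129
grasp_force: 30.0
```

>>> {"method": "move_arm", "body": {
  "increments": [
    {"xyz":[0,-1,15],"roll":0,"grip":0},
    {"xyz":[0,0,13],"roll":0,"grip":0},
    {"xyz":[0,0,6],"roll":0,"grip":0},
    {"xyz":[0,0,0],"roll":0,"grip":0},
    {"xyz":[0,0,0],"roll":0,"grip":0}
  ]
}}

```text
time_s: 27.47
position: [0.6302, 0.1816, 0.1913]
tcp_rot: [[1.0, -0.001, -0.001], [-0.001, -1.0, -0.0], [-0.001, 0.0, -1.0]]
force: [0.2, 0.6, -0.7]
opening: 0.127
grasp_force: 30.0
```

>>> {"method": "move_arm", "body": {
  "increments": [
    {"xyz":[0,0,0],"roll":0,"grip":0},
    {"xyz":[0,0,0],"roll":0,"grip":0}
  ]
}}

```text
time_s: 27.63
position: [0.6309, 0.1824, 0.1924]
tcp_rot: [[1.0, -0.001, 0.002], [-0.001, -1.0, 0.0], [0.002, -0.0, -1.0]]
force: [0.8, -0.2, -0.1]
opening: 0.124
grasp_force: 30.0
```

```bash
python3 - <<'E'
from h import *
p=bot.read_state()["position"]; zt=p[2]-.0054+.011; print(p,zt)
for n in("scene","top"):
    im,d=bot.capture(n); save(n+"6.png",im); W=world(n,d)
    b=(abs(W[...,2]-zt)<.008)&(np.hypot(W[...,0]-p[0],W[...,1]-p[1])<.047)
    P=W[b]; A=np.c_[P[:,:2]-p[:2],np.ones(len(P))]; c=np.linalg.lstsq(A,P[:,2],rcond=None)[0]; print(n,len(P),"tilt",c.round(3))
    k=b.copy(); q=atz(n,hull(b),zt); q=q[np.hypot(*(q-p[:2]).T)>.036]; print(circ(q,.043,p[:2])[0].round(4),len(q))
    # baffle search
    h=cv2.cvtColor(im,cv2.COLOR_RGB2GRAY); m=(h>120)&(W[...,2]<.02)&(W[...,2]>-.01)&(W[...,0]>.35)&(W[...,0]<.62)&(W[...,1]>-.2)&(W[...,1]<.06)
    k=cv2.connectedComponentsWithStats(m.astype(np.uint8)); 
    for i in range(1,k[0]):
        if k[2][i,4]>150: print("white",k[2][i],atz(n,k[3][i],.004).round(3))
E
```

```text
[0.63088154 0.18239782 0.19240386] 0.19800386152153235
scene 401 tilt [ 0.021 -0.012  0.194]
[0.6324 0.1815] 66
white [297 189  31  27 583] [[ 0.464 -0.043]]
top 89 tilt [-0.049 -0.177  0.19 ]
[0.6302 0.1844] 23
white [308 216  27  26 495] [[ 0.465 -0.043]]
```

>>> {"method": "move_arm", "body": {
  "increments": [
    {"xyz":[-0.5,0.5,6],"roll":0,"grip":0},
    {"xyz":[0,0,6],"roll":0,"grip":0},
    {"xyz":[0,0,6],"roll":0,"grip":0},
    {"xyz":[0,0,6],"roll":0,"grip":0},
    {"xyz":[0,0,0],"roll":0,"grip":0}
  ]
}}

```text
time_s: 28.15
position: [0.6283, 0.1819, 0.1652]
tcp_rot: [[1.0, -0.0, -0.004], [-0.0, -1.0, -0.0], [-0.004, 0.0, -1.0]]
force: [-0.6, -0.8, -1.8]
opening: 0.123
grasp_force: 30.0
```

>>> {"method": "move_arm", "body": {
  "increments": [
    {"xyz":[0,0,10],"roll":0,"grip":0},
    {"xyz":[0,0,12],"roll":0,"grip":0},
    {"xyz":[0,0,10],"roll":0,"grip":0},
    {"xyz":[0,0,6],"roll":0,"grip":0},
    {"xyz":[0,0,0],"roll":0,"grip":0}
  ]
}}

```text
time_s: 28.57
position: [0.6281, 0.1819, 0.1268]
tcp_rot: [[1.0, -0.0, -0.005], [-0.0, -1.0, -0.001], [-0.005, 0.001, -1.0]]
force: [-0.2, -0.3, -1.3]
opening: 0.128
grasp_force: 30.0
```

>>> {"method": "move_arm", "body": {
  "increments": [
    {"xyz":[0,0,3],"roll":0,"grip":0},
    {"xyz":[0,0,3],"roll":0,"grip":0},
    {"xyz":[0,0,2],"roll":0,"grip":0},
    {"xyz":[0,0,0],"roll":0,"grip":0},
    {"xyz":[0,0,0],"roll":0,"grip":0}
  ]
}}

```text
time_s: 28.98
position: [0.6298, 0.1821, 0.1216]
tcp_rot: [[1.0, -0.0, 0.0], [-0.0, -1.0, 0.0], [0.0, -0.0, -1.0]]
force: [-0.4, -0.5, -1.0]
opening: 0.127
grasp_force: 30.0
```

>>> {"method": "move_arm", "body": {
  "increments": [
    {"xyz":[0,0,1],"roll":0,"grip":0},
    {"xyz":[0,0,0.7],"roll":0,"grip":0},
    {"xyz":[0,0,0],"roll":0,"grip":0},
    {"xyz":[0,0,0],"roll":0,"grip":18},
    {"xyz":[0,0,0],"roll":0,"grip":24}
  ]
}}

```text
time_s: 29.4
position: [0.6299, 0.1821, 0.12]
tcp_rot: [[1.0, -0.0, 0.001], [-0.0, -1.0, 0.0], [0.001, -0.0, -1.0]]
force: [-0.0, 0.5, -0.4]
opening: 0.185
grasp_force: 0.0
```

>>> {"method": "move_arm", "body": {
  "increments": [
    {"xyz":[0,0,0],"roll":0,"grip":28},
    {"xyz":[0,0,-8],"roll":0,"grip":28},
    {"xyz":[0,0,-20],"roll":0,"grip":28},
    {"xyz":[0,0,-35],"roll":0,"grip":28},
    {"xyz":[0,0,-30],"roll":0,"grip":28}
  ]
}}

```text
time_s: 29.82
position: [0.6295, 0.1821, 0.2142]
tcp_rot: [[1.0, -0.0, -0.001], [-0.0, -1.0, -0.0], [-0.001, 0.0, -1.0]]
force: [0.7, 0.4, 0.2]
opening: 0.28
grasp_force: 0.0
```

>>> {"method": "move_arm", "body": {
  "increments": [
    {"xyz":[-23.5,32,0],"roll":0,"grip":35},
    {"xyz":[-23.5,32,0],"roll":0,"grip":35},
    {"xyz":[-23.5,32,0],"roll":0,"grip":35},
    {"xyz":[-23.5,32,0],"roll":0,"grip":35},
    {"xyz":[-23.5,32,0],"roll":0,"grip":35}
  ]
}}

```text
time_s: 30.23
position: [0.5112, 0.021, 0.2137]
tcp_rot: [[1.0, 0.001, 0.002], [0.001, -1.0, -0.0], [0.002, 0.0, -1.0]]
force: [0.7, -0.2, -0.6]
opening: 0.342
grasp_force: 0.0
```

```bash
cat > m5.py <<'E'
from h import *
import sys
t=sys.argv[1]; print(bot.read_state()["position"])
for n in("scene","top"):
    im,d=bot.capture(n); save(n+t+".png",im); W=world(n,d)
    k=np.hypot(W[...,0]-.63,W[...,1]-.1817)
    z=W[k<.045][:,2]; h=np.histogram(z,np.arange(.08,.18,.006)); print(n,dict(zip(h[1].round(3).tolist(),h[0].tolist())))
    P=W[(k<.043)&(abs(W[...,2]-.121)<.008)]; A=np.c_[P[:,:2]-[.63,.1817],np.ones(len(P))]; print("tilt",np.linalg.lstsq(A,P[:,2],rcond=None)[0].round(3),P.mean(0).round(3))
    try: x,a=ring(n,im,(.465,-.043),.006,.043,.055); print("baffle",x.round(4),round(a,3))
    except Exception as e: print("no baffle")
E
python3 m5.py 7; python3 -c "
import cv2,numpy as np
a=[cv2.resize(cv2.imread(f'pics/{n}7.png')[y:y+130,x:x+130],(390,390),interpolation=2) for n,x,y in(('scene',340,160),('top',190,110))]
cv2.imwrite('pics/c7.png',np.hstack(a))"
```

```text
[0.51119139 0.02102586 0.21373716]
scene {0.08: 0, 0.086: 0, 0.092: 0, 0.098: 0, 0.104: 1, 0.11: 135, 0.116: 302, 0.122: 134, 0.128: 12, 0.134: 3, 0.14: 4, 0.146: 3, 0.152: 3, 0.158: 3, 0.164: 13, 0.17: 4}
tilt [-0.056  0.005  0.118] [0.617 0.185 0.119]
baffle [ 0.4621 -0.0428] 1.057
top {0.08: 0, 0.086: 0, 0.092: 0, 0.098: 0, 0.104: 0, 0.11: 83, 0.116: 282, 0.122: 95, 0.128: 10, 0.134: 3, 0.14: 0, 0.146: 1, 0.152: 0, 0.158: 3, 0.164: 3, 0.17: 4}
tilt [0.038 0.037 0.119] [0.637 0.187 0.119]
baffle [ 0.4674 -0.0361] 1.274
```

View pics/c7.png

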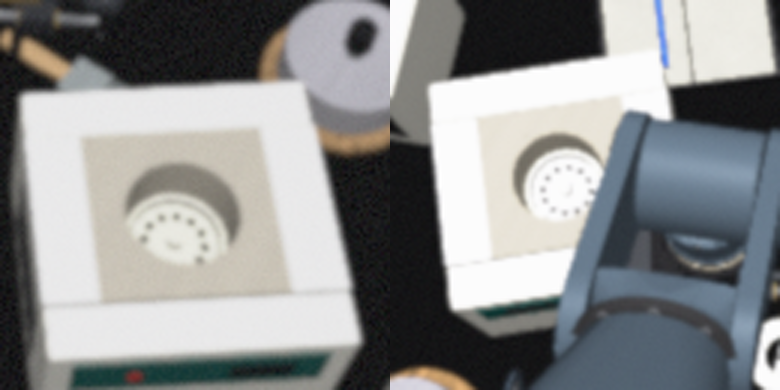

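>>> {"method": "move_arm", "body": {
  "increments": [
    {"xyz":[-19,26,0],"roll":0,"grip":35},
    {"xyz":[-17,24,0],"roll":0,"grip":35},
    {"xyz":[-11,14,15],"roll":0,"grip":35},
    {"xyz":[0,0,30],"roll":0,"grip":35},
    {"xyz":[0,0,35],"roll":0,"grip":35}
  ]
}}

```text
time_s: 30.75
position: [0.4678, -0.0433, 0.1344]
tcp_rot: [[1.0, -0.002, 0.008], [-0.002, -1.0, -0.003], [0.008, 0.003, -1.0]]
force: [0.5, 0.1, -0.7]
opening: 0.348
grasp_force: 0.0
```

>>> {"method": "move_arm", "body": {
  "increments": [
    {"xyz":[0,0,35],"roll":0,"grip":35},
    {"xyz":[0,0,25],"roll":0,"grip":35},
    {"xyz":[0,0,12],"roll":0,"grip":35},
    {"xyz":[0,0,0],"roll":0,"grip":35},
    {"xyz":[0,0,0],"roll":0,"grip":35}
  ]
}}

```text
time_s: 31.17
position: [0.4658, -0.0417, 0.0606]
tcp_rot: [[1.0, 0.0, -0.0], [0.0, -1.0, 0.0], [-0.0, -0.0, -1.0]]
force: [0.3, -0.7, 0.4]
opening: 0.352
grasp_force: 0.0
```

>>> {"method": "move_arm", "body": {
  "increments": [
    {"xyz":[0,0,0],"roll":0,"grip":35},
    {"xyz":[0,0,0],"roll":0,"grip":35},
    {"xyz":[0,0,0],"roll":0,"grip":35}
  ]
}}

```text
time_s: 31.42
position: [0.4662, -0.0421, 0.0619]
tcp_rot: [[1.0, -0.0, 0.003], [-0.0, -1.0, -0.001], [0.003, 0.001, -1.0]]
force: [0.1, 0.4, 0.3]
opening: 0.351
grasp_force: 0.0
```

```bash
python3 - <<'E'
from h import *
print(bot.read_state()["position"])
im,d=bot.capture("scene"); save("scene8.png",im)
cv2.imwrite("pics/c8.png",cv2.resize(cv2.imread("pics/scene8.png")[150:250,240:370],(650,500),interpolation=2))
E
```

```text
[ 0.46620424 -0.04208577  0.06193723]
```

View pics/c8.png

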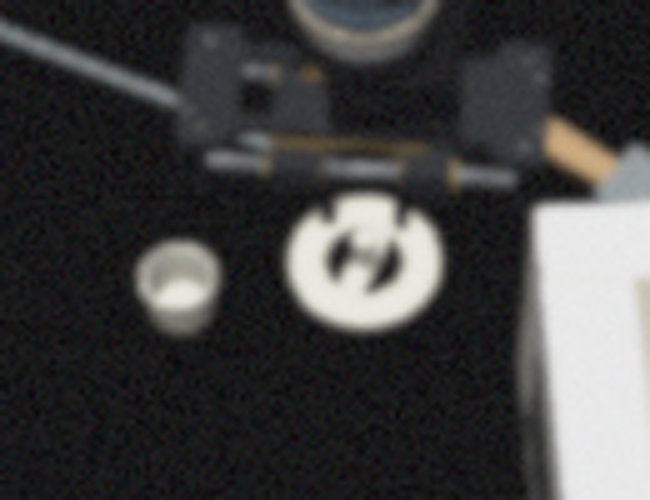

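>>> {"method": "move_arm", "body": {
  "increments": [
    {"xyz":[-1.5,0.8,15],"roll":0,"grip":35},
    {"xyz":[0,0,18],"roll":0,"grip":35},
    {"xyz":[0,0,11],"roll":0,"grip":35},
    {"xyz":[0,0,5],"roll":0,"grip":35},
    {"xyz":[0,0,0],"roll":0,"grip":35}
  ]
}}

```text
time_s: 31.88
position: [0.4634, -0.0426, 0.0113]
tcp_rot: [[1.0, -0.0, -0.001], [-0.0, -1.0, 0.0], [-0.001, -0.0, -1.0]]
force: [0.1, 0.5, 0.7]
opening: 0.351
grasp_force: 0.0
```

>>> {"method": "move_arm", "body": {
  "increments": [
    {"xyz":[0,0,0],"roll":0,"grip":28},
    {"xyz":[0,0,0],"roll":0,"grip":22},
    {"xyz":[0,0,0],"roll":0,"grip":15},
    {"xyz":[0,0,0],"roll":0,"grip":0},
    {"xyz":[0,0,0],"roll":0,"grip":0}
  ]
}}

```text
time_s: 32.3
position: [0.4641, -0.0429, 0.0123]
tcp_rot: [[1.0, -0.0, 0.001], [-0.0, -1.0, -0.001], [0.001, 0.001, -1.0]]
force: [-0.8, -0.2, 5.4]
opening: 0.134
grasp_force: 30.0
```

>>> {"method": "move_arm", "body": {
  "increments": [
    {"xyz":[0,0,0],"roll":0,"grip":0},
    {"xyz":[0,0,0],"roll":0,"grip":0}
  ]
}}

```text
time_s: 32.47
position: [0.4641, -0.0428, 0.0123]
tcp_rot: [[1.0, -0.0, 0.001], [-0.0, -1.0, -0.0], [0.001, 0.0, -1.0]]
force: [-0.6, 0.3, 6.8]
opening: 0.136
grasp_force: 30.0
```

Held in y; now open, quarter turn, close in x.

>>> {"method": "move_arm", "body": {
  "increments": [
    {"xyz":[0,0,0],"roll":0,"grip":35},
    {"xyz":[0,0,0],"roll":0,"grip":35},
    {"xyz":[0,0,0],"roll":0,"grip":35},
    {"xyz":[0,0,0],"roll":-0.071,"grip":35},
    {"xyz":[0,0,0],"roll":-0.125,"grip":35}
  ]
}}

```text
time_s: 32.88
position: [0.4635, -0.0426, 0.0115]
tcp_rot: [[0.98, 0.199, -0.0], [0.199, -0.98, 0.0], [-0.0, -0.0, -1.0]]
force: [-0.1, 0.3, 0.4]
opening: 0.34
grasp_force: 0.0
```

>>> {"method": "move_arm", "body": {
  "increments": [
    {"xyz":[0,0,0],"roll":-0.125,"grip":35},
    {"xyz":[0,0,0],"roll":-0.125,"grip":35},
    {"xyz":[0,0,0],"roll":-0.125,"grip":35},
    {"xyz":[0,0,0],"roll":-0.125,"grip":35},
    {"xyz":[0,0,0],"roll":-0.125,"grip":35}
  ]
}}

```text
time_s: 33.3
position: [0.4634, -0.0426, 0.0115]
tcp_rot: [[0.677, 0.736, -0.001], [0.736, -0.677, 0.0], [-0.0, -0.001, -1.0]]
force: [0.2, -0.2, -0.2]
opening: 0.347
grasp_force: 0.0
```

>>> {"method": "move_arm", "body": {
  "increments": [
    {"xyz":[0,0,0],"roll":-0.125,"grip":35},
    {"xyz":[0,0,0],"roll":-0.125,"grip":35},
    {"xyz":[0,0,0],"roll":-0.125,"grip":35},
    {"xyz":[0,0,0],"roll":-0.125,"grip":35},
    {"xyz":[0,0,0],"roll":-0.125,"grip":35}
  ]
}}

```text
time_s: 33.72
position: [0.4634, -0.0426, 0.0115]
tcp_rot: [[0.119, 0.993, -0.001], [0.993, -0.119, 0.0], [0.0, -0.001, -1.0]]
force: [0.2, 0.1, -0.3]
opening: 0.349
grasp_force: 0.0
```

>>> {"method": "move_arm", "body": {
  "increments": [
    {"xyz":[0,0,0],"roll":-0.125,"grip":35},
    {"xyz":[0,0,0],"roll":0,"grip":35},
    {"xyz":[0,0,0],"roll":0,"grip":35},
    {"xyz":[0,0,0],"roll":0,"grip":28},
    {"xyz":[0,0,0],"roll":0,"grip":20}
  ]
}}

```text
time_s: 34.13
position: [0.4636, -0.0426, 0.0116]
tcp_rot: [[0.002, 1.0, -0.0], [1.0, -0.002, 0.0], [0.0, -0.0, -1.0]]
force: [0.4, 0.4, -0.9]
opening: 0.271
grasp_force: 0.0
```

>>> {"method": "move_arm", "body": {
  "increments": [
    {"xyz":[0,0,0],"roll":0,"grip":14},
    {"xyz":[0,0,0],"roll":0,"grip":0},
    {"xyz":[0,0,0],"roll":0,"grip":0},
    {"xyz":[0,0,0],"roll":0,"grip":0},
    {"xyz":[0,0,0],"roll":0,"grip":0}
  ]
}}

```text
time_s: 34.55
position: [0.4636, -0.0427, 0.0117]
tcp_rot: [[0.0, 1.0, -0.0], [1.0, -0.0, 0.0], [0.0, -0.0, -1.0]]
force: [0.5, 0.5, 0.4]
opening: 0.136
grasp_force: 30.0
```

>>> {"method": "move_arm", "body": {
  "increments": [
    {"xyz":[0,0,-8],"roll":0,"grip":0},
    {"xyz":[0,0,-20],"roll":0,"grip":0},
    {"xyz":[0,0,-34],"roll":0,"grip":0},
    {"xyz":[0,0,-36],"roll":0,"grip":0},
    {"xyz":[0,0,-36],"roll":0,"grip":0}
  ]
}}

```text
time_s: 34.97
position: [0.4627, -0.0424, 0.1471]
tcp_rot: [[0.0, 1.0, -0.002], [1.0, -0.0, 0.001], [0.001, -0.002, -1.0]]
force: [1.3, -0.4, -1.8]
opening: 0.142
grasp_force: 30.0
```

>>> {"method": "move_arm", "body": {
  "increments": [
    {"xyz":[0,0,-36],"roll":0,"grip":0},
    {"xyz":[0,0,-30],"roll":0,"grip":0},
    {"xyz":[0,0,-15],"roll":0,"grip":0},
    {"xyz":[14,10.4,0],"roll":0,"grip":0},
    {"xyz":[27,20,0],"roll":0,"grip":0}
  ]
}}

```text
time_s: 35.38
position: [0.4931, -0.003, 0.2287]
tcp_rot: [[0.004, 1.0, 0.001], [1.0, -0.004, -0.002], [-0.002, 0.001, -1.0]]
force: [0.1, -0.6, -1.0]
opening: 0.135
grasp_force: 30.0
```

>>> {"method": "move_arm", "body": {
  "increments": [
    {"xyz":[30,22.3,0],"roll":0,"grip":0},
    {"xyz":[30,22.3,0],"roll":0,"grip":0},
    {"xyz":[30,22.3,0],"roll":0,"grip":0},
    {"xyz":[30,22.3,0],"roll":0,"grip":0},
    {"xyz":[30,22.3,0],"roll":0,"grip":0}
  ]
}}

```text
time_s: 35.8
position: [0.6054, 0.15, 0.2269]
tcp_rot: [[-0.0, 1.0, -0.001], [1.0, 0.0, -0.0], [-0.0, -0.001, -1.0]]
force: [0.8, -0.8, -1.9]
opening: 0.142
grasp_force: 30.0
```

>>> {"method": "move_arm", "body": {
  "increments": [
    {"xyz":[21,15.6,0],"roll":0,"grip":0},
    {"xyz":[12,8.9,0],"roll":0,"grip":0},
    {"xyz":[0,0,0],"roll":0,"grip":0},
    {"xyz":[0,0,0],"roll":0,"grip":0},
    {"xyz":[0,0,0],"roll":0,"grip":0}
  ]
}}

```text
time_s: 36.22
position: [0.6287, 0.1806, 0.2264]
tcp_rot: [[0.0, 1.0, -0.002], [1.0, -0.0, -0.001], [-0.001, -0.002, -1.0]]
force: [-0.7, -0.1, -1.7]
opening: 0.14
grasp_force: 30.0
```

>>> {"method": "move_arm", "body": {
  "increments": [
    {"xyz":[0,0,10],"roll":0,"grip":0},
    {"xyz":[0,0,10],"roll":0,"grip":0},
    {"xyz":[0,0,0],"roll":0,"grip":0},
    {"xyz":[0,0,0],"roll":0,"grip":0},
    {"xyz":[0,0,0],"roll":0,"grip":0}
  ]
}}

```text
time_s: 36.63
position: [0.6298, 0.1808, 0.2064]
tcp_rot: [[0.001, 1.0, -0.001], [1.0, -0.001, -0.0], [-0.0, -0.001, -1.0]]
force: [0.8, 0.2, -2.0]
opening: 0.137
grasp_force: 30.0
```

>>> {"method": "move_arm", "body": {
  "increments": [
    {"xyz":[0.6,0,10],"roll":0,"grip":0},
    {"xyz":[0,0,10],"roll":0,"grip":0},
    {"xyz":[0,0,5],"roll":0,"grip":0},
    {"xyz":[0,0,5],"roll":0,"grip":0},
    {"xyz":[0,0,5],"roll":0,"grip":0}
  ]
}}

```text
time_s: 37.05
position: [0.6298, 0.1819, 0.1707]
tcp_rot: [[-0.0, 1.0, -0.001], [1.0, 0.0, -0.0], [-0.0, -0.001, -1.0]]
force: [-0.7, -0.1, -1.6]
opening: 0.136
grasp_force: 30.0
```

>>> {"method": "move_arm", "body": {
  "increments": [
    {"xyz":[0,0,8],"roll":0,"grip":0},
    {"xyz":[0,0,8],"roll":0,"grip":0},
    {"xyz":[0,0,8],"roll":0,"grip":0},
    {"xyz":[0,0,4],"roll":0,"grip":0},
    {"xyz":[0,0,0],"roll":0,"grip":0}
  ]
}}

```text
time_s: 37.47
position: [0.629, 0.1818, 0.142]
tcp_rot: [[0.0, 1.0, -0.003], [1.0, -0.0, -0.0], [-0.0, -0.003, -1.0]]
force: [-0.2, 0.5, -1.7]
opening: 0.137
grasp_force: 30.0
```

>>> {"method": "move_arm", "body": {
  "increments": [
    {"xyz":[0,0,0],"roll":0,"grip":0},
    {"xyz":[0,0,2],"roll":0,"grip":0},
    {"xyz":[0,0,1],"roll":0,"grip":0},
    {"xyz":[0,0,0],"roll":0,"grip":0},
    {"xyz":[0,0,0],"roll":0,"grip":0}
  ]
}}

```text
time_s: 37.88
position: [0.6301, 0.1819, 0.1409]
tcp_rot: [[0.0, 1.0, 0.0], [1.0, -0.0, 0.0], [0.0, 0.0, -1.0]]
force: [0.2, -0.1, -1.4]
opening: 0.14
grasp_force: 30.0
```

>>> {"method": "move_arm", "body": {
  "increments": [
    {"xyz":[0,0,1.5],"roll":0,"grip":0},
    {"xyz":[0,0,1.2],"roll":0,"grip":0},
    {"xyz":[0,0,1],"roll":0,"grip":0},
    {"xyz":[0,0,0],"roll":0,"grip":0},
    {"xyz":[0,0,0],"roll":0,"grip":0}
  ]
}}

```text
time_s: 38.3
position: [0.63, 0.1819, 0.1369]
tcp_rot: [[-0.0, 1.0, -0.0], [1.0, 0.0, -0.0], [-0.0, -0.0, -1.0]]
force: [-0.0, 0.6, -1.4]
opening: 0.134
grasp_force: 30.0
```

>>> {"method": "move_arm", "body": {
  "increments": [
    {"xyz":[0,0,0],"roll":0,"grip":18},
    {"xyz":[0,0,0],"roll":0,"grip":24},
    {"xyz":[0,0,0],"roll":0,"grip":28},
    {"xyz":[0,0,0],"roll":0,"grip":28},
    {"xyz":[0,0,0],"roll":0,"grip":28}
  ]
}}

```text
time_s: 38.72
position: [0.6302, 0.1819, 0.1372]
tcp_rot: [[0.0, 1.0, 0.0], [1.0, -0.0, 0.0], [0.0, 0.0, -1.0]]
force: [0.6, -0.3, -0.1]
opening: 0.271
grasp_force: 0.0
```

>>> {"method": "move_arm", "body": {
  "increments": [
    {"xyz":[0,0,-8],"roll":0,"grip":28},
    {"xyz":[0,0,-20],"roll":0,"grip":28},
    {"xyz":[0,0,-30],"roll":0,"grip":28},
    {"xyz":[0,0,-20],"roll":0,"grip":28},
    {"xyz":[0,0,0],"roll":0,"grip":40}
  ]
}}

```text
time_s: 39.13
position: [0.6335, 0.1824, 0.2211]
tcp_rot: [[-0.0, 1.0, 0.011], [1.0, 0.0, 0.001], [0.001, 0.011, -1.0]]
force: [1.6, -0.2, 0.3]
opening: 0.306
grasp_force: 0.0
```

>>> {"method": "move_arm", "body": {
  "increments": [
    {"xyz":[15,-20.5,0],"roll":0,"grip":60},
    {"xyz":[24,-32.8,0],"roll":0,"grip":60},
    {"xyz":[24,-32.8,0],"roll":0,"grip":60},
    {"xyz":[24,-32.8,0],"roll":0,"grip":60},
    {"xyz":[24,-32.8,0],"roll":0,"grip":60}
  ]
}}

```text
time_s: 39.55
position: [0.4765, 0.2934, 0.2146]
tcp_rot: [[0.001, 1.0, -0.001], [1.0, -0.001, -0.0], [-0.0, -0.001, -1.0]]
force: [-0.0, 0.2, 0.1]
opening: 0.579
grasp_force: 0.0
```

>>> {"method": "move_arm", "body": {
  "increments": [
    {"xyz":[24,-32.8,0],"roll":0,"grip":60},
    {"xyz":[24,-32.8,0],"roll":0,"grip":60},
    {"xyz":[22.4,-30.7,0],"roll":0,"grip":60},
    {"xyz":[0,0,0],"roll":0,"grip":60},
    {"xyz":[0,0,0],"roll":0,"grip":60}
  ]
}}

```text
time_s: 39.97
position: [0.3799, 0.3642, 0.2149]
tcp_rot: [[-0.004, 1.0, -0.001], [1.0, 0.004, -0.001], [-0.001, -0.001, -1.0]]
force: [0.4, 1.0, 0.5]
opening: 0.598
grasp_force: 0.0
```

>>> {"method": "move_arm", "body": {
  "increments": [
    {"xyz":[0,0,30],"roll":0,"grip":60},
    {"xyz":[0,0,30],"roll":0,"grip":60},
    {"xyz":[0,0,20],"roll":0,"grip":60},
    {"xyz":[0,0,0],"roll":0,"grip":60},
    {"xyz":[0,0,0],"roll":0,"grip":60}
  ]
}}

```text
time_s: 40.38
position: [0.3827, 0.3623, 0.1341]
tcp_rot: [[0.002, 1.0, -0.002], [1.0, -0.002, -0.001], [-0.001, -0.002, -1.0]]
force: [0.2, -0.0, -0.0]
opening: 0.598
grasp_force: 0.0
```

```bash
python3 m5.py 9; python3 -c "
import cv2,numpy as np
a=[cv2.resize(cv2.imread(f'pics/{n}9.png')[y:y+130,x:x+130],(390,390),interpolation=2) for n,x,y in(('scene',340,160),('top',190,110))]
cv2.imwrite('pics/c9.png',np.hstack(a))"
```

```text
[0.38270225 0.36232312 0.13413478]
scene {0.08: 0, 0.086: 0, 0.092: 0, 0.098: 0, 0.104: 0, 0.11: 39, 0.116: 100, 0.122: 39, 0.128: 375, 0.134: 35, 0.14: 11, 0.146: 11, 0.152: 22, 0.158: 3, 0.164: 12, 0.17: 7}
tilt [-0.033  0.003  0.121] [0.623 0.182 0.121]
no baffle
top {0.08: 0, 0.086: 0, 0.092: 0, 0.098: 0, 0.104: 0, 0.11: 24, 0.116: 61, 0.122: 35, 0.128: 316, 0.134: 43, 0.14: 3, 0.146: 4, 0.152: 14, 0.158: 7, 0.164: 0, 0.17: 2}
tilt [0.026 0.008 0.122] [0.635 0.184 0.122]
no baffle
```

View pics/c9.png

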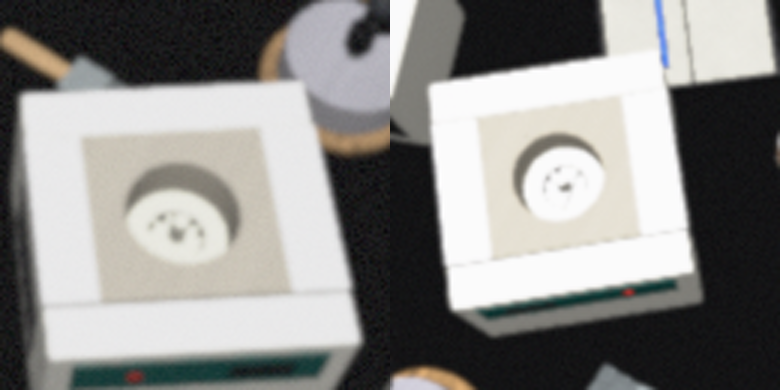

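>>> {"method": "move_arm", "body": {
  "increments": [
    {"xyz":[1,-0.5,20],"roll":0,"grip":60},
    {"xyz":[0,0,24],"roll":0,"grip":60},
    {"xyz":[0,0,17],"roll":0,"grip":60},
    {"xyz":[0,0,8],"roll":0,"grip":60},
    {"xyz":[0,0,2.5],"roll":0,"grip":60}
  ]
}}

```text
time_s: 40.9
position: [0.382, 0.3643, 0.0634]
tcp_rot: [[0.0, 1.0, 0.0], [1.0, -0.0, 0.0], [0.0, 0.0, -1.0]]
force: [0.0, 0.0, -0.8]
opening: 0.598
grasp_force: 0.0
```

>>> {"method": "move_arm", "body": {
  "increments": [
    {"xyz":[0,0,0],"roll":0,"grip":45},
    {"xyz":[0,0,0],"roll":0,"grip":38},
    {"xyz":[0,0,0],"roll":0,"grip":30},
    {"xyz":[0,0,0],"roll":0,"grip":0},
    {"xyz":[0,0,0],"roll":0,"grip":0}
  ]
}}

```text
time_s: 41.32
position: [0.3819, 0.3646, 0.0643]
tcp_rot: [[-0.0, 1.0, 0.001], [1.0, 0.0, 0.001], [0.001, 0.001, -1.0]]
force: [0.5, 0.2, -0.0]
opening: 0.309
grasp_force: 0.0
```

>>> {"method": "move_arm", "body": {
  "increments": [
    {"xyz":[0,0,0],"roll":0,"grip":0},
    {"xyz":[0,0,0],"roll":0,"grip":0},
    {"xyz":[0,0,0],"roll":0,"grip":0}
  ]
}}

```text
time_s: 41.57
position: [0.3819, 0.3646, 0.0642]
tcp_rot: [[-0.0, 1.0, 0.001], [1.0, 0.0, 0.001], [0.001, 0.001, -1.0]]
force: [-1.0, 0.0, 5.0]
opening: 0.29
grasp_force: 30.0
```

>>> {"method": "move_arm", "body": {
  "increments": [
    {"xyz":[0,0,-10],"roll":0,"grip":0},
    {"xyz":[0,0,-25],"roll":0,"grip":0},
    {"xyz":[0,0,-36],"roll":0,"grip":0},
    {"xyz":[0,0,-36],"roll":0,"grip":0},
    {"xyz":[0,0,-36],"roll":0,"grip":0}
  ]
}}

```text
time_s: 41.98
position: [0.3801, 0.3635, 0.2072]
tcp_rot: [[-0.0, 1.0, -0.003], [1.0, 0.0, -0.002], [-0.002, -0.003, -1.0]]
force: [-0.1, -0.3, -4.1]
opening: 0.286
grasp_force: 30.0
```

>>> {"method": "move_arm", "body": {
  "increments": [
    {"xyz":[0,0,-36],"roll":0,"grip":0},
    {"xyz":[0,0,-20],"roll":0,"grip":0},
    {"xyz":[0,0,-7],"roll":0,"grip":0},
    {"xyz":[-10,13.7,0],"roll":0,"grip":0},
    {"xyz":[-19,26,0],"roll":0,"grip":0}
  ]
}}

```text
time_s: 42.4
position: [0.4175, 0.336, 0.2687]
tcp_rot: [[-0.004, 1.0, -0.005], [1.0, 0.004, -0.0], [-0.0, -0.005, -1.0]]
force: [-0.3, 1.0, -5.3]
opening: 0.289
grasp_force: 30.0
```

>>> {"method": "move_arm", "body": {
  "increments": [
    {"xyz":[-22,30,0],"roll":0,"grip":0},
    {"xyz":[-22,30,0],"roll":0,"grip":0},
    {"xyz":[-22,30,0],"roll":0,"grip":0},
    {"xyz":[-22,30,0],"roll":0,"grip":0},
    {"xyz":[-22,30,0],"roll":0,"grip":0}
  ]
}}

```text
time_s: 42.82
position: [0.5707, 0.2237, 0.2669]
tcp_rot: [[0.0, 1.0, -0.006], [1.0, -0.0, -0.001], [-0.001, -0.006, -1.0]]
force: [-0.3, 1.5, -3.9]
opening: 0.288
grasp_force: 30.0
```

>>> {"method": "move_arm", "body": {
  "increments": [
    {"xyz":[-20,27.3,0],"roll":0,"grip":0},
    {"xyz":[-15,20.5,0],"roll":0,"grip":0},
    {"xyz":[-7.5,10.5,0],"roll":0,"grip":0},
    {"xyz":[0,0,0],"roll":0,"grip":0},
    {"xyz":[0,0,0],"roll":0,"grip":0}
  ]
}}

```text
time_s: 43.23
position: [0.6279, 0.1828, 0.2673]
tcp_rot: [[0.001, 1.0, -0.006], [1.0, -0.001, 0.0], [0.0, -0.006, -1.0]]
force: [-0.2, 0.4, -5.5]
opening: 0.291
grasp_force: 30.0
```

>>> {"method": "move_arm", "body": {
  "increments": [
    {"xyz":[0,0,10],"roll":0,"grip":0},
    {"xyz":[0,0,10],"roll":0,"grip":0},
    {"xyz":[0,0,0],"roll":0,"grip":0},
    {"xyz":[0,0,0],"roll":0,"grip":0},
    {"xyz":[0,0,0],"roll":0,"grip":0}
  ]
}}

```text
time_s: 43.65
position: [0.6289, 0.1835, 0.2493]
tcp_rot: [[-0.001, 1.0, -0.001], [1.0, 0.001, 0.0], [0.0, -0.001, -1.0]]
force: [0.7, -0.1, -4.4]
opening: 0.289
grasp_force: 30.0
```

>>> {"method": "move_arm", "body": {
  "increments": [
    {"xyz":[0,0.8,8],"roll":0,"grip":0},
    {"xyz":[0,0,7],"roll":0,"grip":0},
    {"xyz":[0,0,4],"roll":0,"grip":0},
    {"xyz":[0,0,2],"roll":0,"grip":0},
    {"xyz":[0,0,0],"roll":0,"grip":0}
  ]
}}

```text
time_s: 44.07
position: [0.6298, 0.1827, 0.2274]
tcp_rot: [[0.0, 1.0, -0.002], [1.0, -0.0, -0.0], [-0.0, -0.002, -1.0]]
force: [-0.4, 1.6, -3.8]
opening: 0.291
grasp_force: 30.0
```

>>> {"method": "move_arm", "body": {
  "increments": [
    {"xyz":[0,0,1],"roll":0,"grip":0},
    {"xyz":[0,0,1],"roll":0,"grip":0},
    {"xyz":[0,0,0],"roll":0,"grip":0},
    {"xyz":[0,0,0],"roll":0,"grip":0}
  ]
}}

```text
time_s: 44.4
position: [0.6304, 0.1828, 0.2267]
tcp_rot: [[0.0, 1.0, 0.0], [1.0, -0.0, 0.0], [0.0, 0.0, -1.0]]
force: [0.4, -0.2, -4.1]
opening: 0.292
grasp_force: 30.0
```

>>> {"method": "move_arm", "body": {
  "increments": [
    {"xyz":[0,0,1],"roll":0,"grip":0},
    {"xyz":[0,0,1],"roll":0,"grip":0},
    {"xyz":[0,0,0.5],"roll":0,"grip":0},
    {"xyz":[0,0,0],"roll":0,"grip":0},
    {"xyz":[0,0,0],"roll":0,"grip":0}
  ]
}}

```text
time_s: 44.82
position: [0.6304, 0.1828, 0.2243]
tcp_rot: [[-0.0, 1.0, 0.0], [1.0, 0.0, 0.0], [0.0, 0.0, -1.0]]
force: [0.1, -0.1, -2.3]
opening: 0.289
grasp_force: 30.0
```

>>> {"method": "move_arm", "body": {
  "increments": [
    {"xyz":[0,0,0],"roll":0,"grip":33},
    {"xyz":[0,0,0],"roll":0,"grip":40},
    {"xyz":[0,0,0],"roll":0,"grip":50},
    {"xyz":[0,0,0],"roll":0,"grip":60},
    {"xyz":[0,0,0],"roll":0,"grip":60}
  ]
}}

```text
time_s: 45.23
position: [0.6307, 0.1829, 0.2245]
tcp_rot: [[0.0, 1.0, 0.001], [1.0, -0.0, 0.0], [0.0, 0.001, -1.0]]
force: [1.2, 0.5, 0.1]
opening: 0.534
grasp_force: 0.0
```

>>> {"method": "move_arm", "body": {
  "increments": [
    {"xyz":[0,0,-15],"roll":0,"grip":60},
    {"xyz":[0,0,-25],"roll":0,"grip":60},
    {"xyz":[0,0,-25],"roll":0,"grip":60},
    {"xyz":[0,0,-10],"roll":0,"grip":60},
    {"xyz":[-20,0,0],"roll":0,"grip":60}
  ]
}}

```text
time_s: 45.65
position: [0.6321, 0.1659, 0.3028]
tcp_rot: [[-0.003, 1.0, 0.008], [1.0, 0.003, 0.003], [0.003, 0.008, -1.0]]
force: [0.3, -0.5, 0.6]
opening: 0.602
grasp_force: 0.0
```

>>> {"method": "move_arm", "body": {
  "increments": [
    {"xyz":[-38,-7.6,0],"roll":0,"grip":60},
    {"xyz":[-38,-7.6,0],"roll":0,"grip":60},
    {"xyz":[-38,-7.6,0],"roll":0,"grip":60},
    {"xyz":[-38,-7.6,0],"roll":0,"grip":60},
    {"xyz":[-38,-7.6,0],"roll":0,"grip":60}
  ]
}}

```text
time_s: 46.07
position: [0.5916, -0.0286, 0.2986]
tcp_rot: [[-0.001, 1.0, -0.0], [1.0, 0.001, 0.0], [0.0, -0.0, -1.0]]
force: [0.1, -0.8, -1.1]
opening: 0.599
grasp_force: 0.0
```

```bash
python3 - <<'E'
from h import *
print(bot.read_state()["position"])
for n in("scene","top"):
    im,d=bot.capture(n); save(n+"10.png",im); W=world(n,d)
    near=np.hypot(W[...,0]-.63,W[...,1]-.181)
    lt=(abs(W[...,2]-.214)<.006)&(near<.08); P=W[lt&(near<.055)]; A=np.c_[P[:,:2]-[.63,.18],np.ones(len(P))]
    print("lid",circ(atz(n,hull(lt),.214),.065),np.linalg.lstsq(A,P[:,2],rcond=None)[0].round(3))
    print("dial",[(c2w(n,o["at"]).round(3),round(o["conf"],2)) for o in bot.spot_in("dial_pointer",n)[:2]])
im=cv2.imread("pics/scene10.png")[155:240,130:220]; a=cv2.resize(im,(0,0),fx=5,fy=5,interpolation=2)
im=cv2.imread("pics/top10.png")[170:245,400:475]; b=cv2.resize(im,(425,425),interpolation=2)
c=np.zeros((425,875,3),np.uint8); c[:, :450]=a; c[:,450:]=b; cv2.imwrite("pics/c10.png",cv2.resize(c,(790,384)))
E
```

```text
[ 0.5915542  -0.02862405  0.29864877]
lid (array([0.63146807, 0.18054146]), np.float64(0.0009436427368844647)) [-0.    -0.002  0.214]
dial [(array([ 0.512, -0.413,  0.118]), 0.68)]
lid (array([0.63041039, 0.18114805]), np.float64(0.0011823852631015278)) [-0.002  0.002  0.214]
dial [(array([ 0.502, -0.41 ,  0.11 ]), 0.6)]
```

View pics/c10.png

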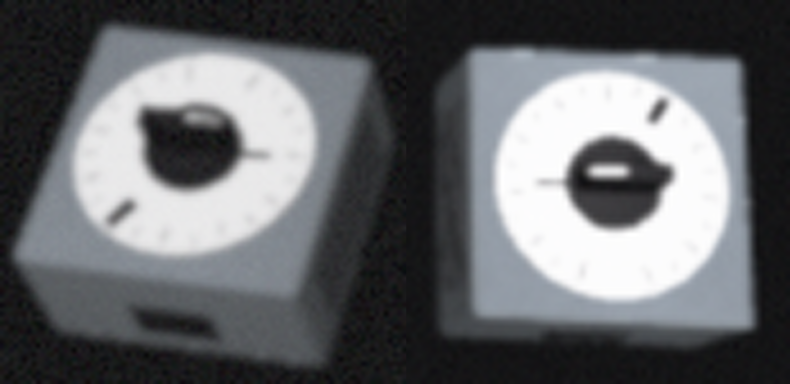

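```bash
cat > m6.py <<'E'
from h import *
import sys
def scan(n,im,r0,r1,z,c=(.510,-.412)):
    g=cv2.cvtColor(im,cv2.COLOR_RGB2GRAY).astype(np.float32)
    a=np.radians(np.arange(0,360,1.)); out=0
    rs=np.linspace(r0,r1,6)
    for r in rs:
        q=np.array([proj(n,[c[0]+r*np.cos(t),c[1]+r*np.sin(t),z]) for t in a],np.float32)
        out=out+cv2.remap(g,q[:,0].reshape(1,-1),q[:,1].reshape(1,-1),cv2.INTER_LINEAR)[0]
    return out/len(rs)
def peaks(p,k=3):
    d=np.maximum(0,np.median(p)-p-25); res=[]
    for _ in range(k):
        i=int(np.argmax(d)); 
        if d[i]<=0: break
        j=np.arange(i-12,i+13); w=d[j%360]; res.append((round(float((w*j).sum()/w.sum()),1),round(float(d[i])))); d[j%360]=0
    return res
if __name__=="__main__":
    t=sys.argv[1]
    for n in("scene","top"):
        if len(sys.argv)>2: im,d=bot.capture(n); save(n+t+".png",im)
        else: im=cv2.cvtColor(cv2.imread(f"pics/{n}{t}.png"),cv2.COLOR_BGR2RGB)
        print(n,"mark r45-55",peaks(scan(n,im,.045,.055,.101)),"pointer r36-44",peaks(scan(n,im,.036,.044,.106)))
E
python3 m6.py 10
```

```text
scene mark r45-55 [(319.6, 75), (233.2, 67)] pointer r36-44 [(235.5, 148), (249.8, 62), (219.7, 47)]
top mark r45-55 [(322.2, 53)] pointer r36-44 [(279.2, 48), (86.8, 19)]
```

```bash
python3 - <<'E'
from m6 import *
for n in("scene","top"):
    im=cv2.cvtColor(cv2.imread(f"pics/{n}10.png"),cv2.COLOR_BGR2RGB)
    for z in(.102,.110):
      for c in((.510,-.412),(.5116,-.4127) if n=="scene" else (.5087,-.4116)):
        p=scan(n,im,.037,.044,z,c)[50:130]; d=np.maximum(0,np.median(p)-p-8); j=np.arange(50,130); i=np.argmax(d); s=slice(max(0,i-8),i+9)
        m=scan(n,im,.045,.055,.101,c)[300:345]; e=np.maximum(0,np.median(m)-m-8); 
        print(n,z,c,"ptr",round((d[s]*j[s]).sum()/d[s].sum(),1),d[i].round(),"mark",round((e*np.arange(300,345)).sum()/e.sum(),1))
E
```

```text
scene 0.102 (0.51, -0.412) ptr 93.6 40.0 mark 319.5
scene 0.102 (0.5116, -0.4127) ptr 96.0 43.0 mark 319.1
scene 0.11 (0.51, -0.412) ptr 86.3 49.0 mark 319.5
scene 0.11 (0.5116, -0.4127) ptr 88.6 50.0 mark 319.1
top 0.102 (0.51, -0.412) ptr 86.0 34.0 mark 322.2
top 0.102 (0.5087, -0.4116) ptr 84.1 32.0 mark 322.7
top 0.11 (0.51, -0.412) ptr 88.5 38.0 mark 322.2
top 0.11 (0.5087, -0.4116) ptr 86.6 39.0 mark 322.7
```

>>> {"method": "move_arm", "body": {
  "increments": [
    {"xyz":[-38,-8,0],"roll":0,"grip":60},
    {"xyz":[-38,-8,0],"roll":0,"grip":60},
    {"xyz":[-38,-8,0],"roll":0,"grip":60},
    {"xyz":[-38,-8,0],"roll":0,"grip":60},
    {"xyz":[-38,-8,0],"roll":0,"grip":60}
  ]
}}

```text
time_s: 46.68
position: [0.5527, -0.2167, 0.2988]
tcp_rot: [[-0.003, 1.0, 0.0], [1.0, 0.003, 0.001], [0.001, 0.0, -1.0]]
force: [0.6, -0.2, -0.2]
opening: 0.599
grasp_force: 0.0
```

>>> {"method": "move_arm", "body": {
  "increments": [
    {"xyz":[-38,-8,0],"roll":0,"grip":60},
    {"xyz":[-38,-8,0],"roll":0,"grip":60},
    {"xyz":[-38,-8,0],"roll":0,"grip":60},
    {"xyz":[-38,-8,0],"roll":0,"grip":60},
    {"xyz":[-28,-6,0],"roll":0,"grip":60}
  ]
}}

```text
time_s: 47.1
position: [0.5148, -0.3988, 0.2986]
tcp_rot: [[-0.001, 1.0, 0.0], [1.0, 0.001, -0.001], [-0.001, 0.0, -1.0]]
force: [1.1, 0.2, -0.1]
opening: 0.599
grasp_force: 0.0
```

>>> {"method": "move_arm", "body": {
  "increments": [
    {"xyz":[-15,-4,0],"roll":0,"grip":60},
    {"xyz":[0,0,30],"roll":0,"grip":60},
    {"xyz":[0,0,36],"roll":0,"grip":60},
    {"xyz":[0,0,36],"roll":0,"grip":60},
    {"xyz":[0,0,20],"roll":0,"grip":60}
  ]
}}

```text
time_s: 47.52
position: [0.5098, -0.4083, 0.1727]
tcp_rot: [[-0.002, 1.0, -0.004], [1.0, 0.002, 0.006], [0.006, -0.004, -1.0]]
force: [0.7, 0.4, -0.6]
opening: 0.598
grasp_force: 0.0
```

>>> {"method": "move_arm", "body": {
  "increments": [
    {"xyz":[0,0,0],"roll":0,"grip":60},
    {"xyz":[0,0,0],"roll":0,"grip":60},
    {"xyz":[0,0,0],"roll":0,"grip":60},
    {"xyz":[0,0,0],"roll":0,"grip":60}
  ]
}}

```text
time_s: 47.85
position: [0.512, -0.4127, 0.1795]
tcp_rot: [[-0.001, 1.0, 0.003], [1.0, 0.001, -0.003], [-0.003, 0.003, -1.0]]
force: [-0.2, 0.4, 0.8]
opening: 0.595
grasp_force: 0.0
```

>>> {"method": "move_arm", "body": {
  "increments": [
    {"xyz":[0.5,-1.2,18],"roll":0,"grip":50},
    {"xyz":[0,0,20],"roll":0,"grip":50},
    {"xyz":[0,0,14],"roll":0,"grip":50},
    {"xyz":[0,0,8],"roll":0,"grip":50},
    {"xyz":[0,0,0],"roll":0,"grip":50}
  ]
}}

```text
time_s: 48.27
position: [0.509, -0.4114, 0.1167]
tcp_rot: [[-0.0, 1.0, -0.001], [1.0, 0.0, 0.001], [0.001, -0.001, -1.0]]
force: [0.2, -0.1, -1.2]
opening: 0.503
grasp_force: 0.0
```

>>> {"method": "move_arm", "body": {
  "increments": [
    {"xyz":[0,0,0],"roll":0,"grip":40},
    {"xyz":[0,0,0],"roll":0,"grip":30},
    {"xyz":[0,0,0],"roll":0,"grip":22},
    {"xyz":[0,0,0],"roll":0,"grip":15},
    {"xyz":[0,0,0],"roll":0,"grip":0}
  ]
}}

```text
time_s: 48.68
position: [0.5094, -0.412, 0.1178]
tcp_rot: [[-0.0, 1.0, 0.001], [1.0, 0.0, -0.001], [-0.001, 0.001, -1.0]]
force: [-0.7, -0.8, -0.2]
opening: 0.208
grasp_force: 0.0
```

>>> {"method": "move_arm", "body": {
  "increments": [
    {"xyz":[0,0,0],"roll":0,"grip":0},
    {"xyz":[0,0,0],"roll":0,"grip":0},
    {"xyz":[0,0,0],"roll":0,"grip":0},
    {"xyz":[0,0,0],"roll":0,"grip":0}
  ]
}}

```text
time_s: 49.02
position: [0.5086, -0.412, 0.1177]
tcp_rot: [[-0.0, 1.0, -0.001], [1.0, 0.0, -0.0], [-0.0, -0.001, -1.0]]
force: [-4.0, 0.1, 5.3]
opening: 0.161
grasp_force: 30.0
```

>>> {"method": "move_arm", "body": {
  "increments": [
    {"xyz":[0,-1,0],"roll":0.06,"grip":0},
    {"xyz":[0,0,0],"roll":0.1,"grip":0},
    {"xyz":[0,0,0],"roll":0.1,"grip":0},
    {"xyz":[0,0,0],"roll":0.1,"grip":0},
    {"xyz":[0,0,0],"roll":0.1,"grip":0}
  ]
}}

```text
time_s: 49.43
position: [0.5095, -0.4122, 0.1177]
tcp_rot: [[0.448, 0.894, 0.003], [0.894, -0.448, -0.002], [-0.0, 0.003, -1.0]]
force: [0.9, 1.1, 2.8]
opening: 0.161
grasp_force: 30.0
```

>>> {"method": "move_arm", "body": {
  "increments": [
    {"xyz":[0,0,0],"roll":0.1,"grip":0},
    {"xyz":[0,0,0],"roll":0.1,"grip":0},
    {"xyz":[0,0,0],"roll":0.1,"grip":0},
    {"xyz":[0,0,0],"roll":0.1,"grip":0},
    {"xyz":[0,0,0],"roll":0.1,"grip":0}
  ]
}}

```text
time_s: 49.85
position: [0.5103, -0.4129, 0.1177]
tcp_rot: [[0.822, 0.569, 0.005], [0.569, -0.822, -0.003], [0.002, 0.005, -1.0]]
force: [2.1, -1.1, 0.5]
opening: 0.158
grasp_force: 30.0
```

>>> {"method": "move_arm", "body": {
  "increments": [
    {"xyz":[0,0,0],"roll":0.1,"grip":0},
    {"xyz":[0,0,0],"roll":0.1,"grip":0},
    {"xyz":[0,0,0],"roll":0.1,"grip":0},
    {"xyz":[0,0,0],"roll":0.1,"grip":0},
    {"xyz":[0,0,0],"roll":0.1,"grip":0}
  ]
}}

```text
time_s: 50.27
position: [0.5106, -0.4139, 0.1177]
tcp_rot: [[0.994, 0.106, 0.006], [0.106, -0.994, -0.005], [0.005, 0.006, -1.0]]
force: [2.7, -2.6, -0.0]
opening: 0.154
grasp_force: 30.0
```

>>> {"method": "move_arm", "body": {
  "increments": [
    {"xyz":[0,0,0],"roll":0.1,"grip":0},
    {"xyz":[0,0,0],"roll":0.1,"grip":0},
    {"xyz":[0,0,0],"roll":0.1,"grip":0},
    {"xyz":[0,0,0],"roll":0,"grip":0},
    {"xyz":[0,0,0],"roll":0,"grip":0}
  ]
}}

```text
time_s: 50.68
position: [0.5106, -0.4145, 0.1177]
tcp_rot: [[0.982, -0.189, 0.006], [-0.189, -0.982, -0.006], [0.007, 0.005, -1.0]]
force: [2.4, -4.8, 0.1]
opening: 0.159
grasp_force: 30.0
```

>>> {"method": "move_arm", "body": {
  "increments": [
    {"xyz":[0,0,0],"roll":0.1,"grip":0},
    {"xyz":[0,0,0],"roll":0.1,"grip":0},
    {"xyz":[0,0,0],"roll":0.1,"grip":0},
    {"xyz":[0,0,0],"roll":0.1,"grip":0},
    {"xyz":[0,0,0],"roll":0.06,"grip":0}
  ]
}}

```text
time_s: 51.1
position: [0.5102, -0.4154, 0.1177]
tcp_rot: [[0.794, -0.608, 0.005], [-0.608, -0.794, -0.008], [0.009, 0.003, -1.0]]
force: [2.0, -6.9, -1.2]
opening: 0.161
grasp_force: 30.0
```

>>> {"method": "move_arm", "body": {
  "increments": [
    {"xyz":[0,0,0],"roll":0,"grip":0},
    {"xyz":[0,0,0],"roll":0,"grip":0},
    {"xyz":[0,0,0],"roll":0,"grip":15},
    {"xyz":[0,0,0],"roll":0,"grip":25},
    {"xyz":[0,0,0],"roll":0,"grip":40}
  ]
}}

```text
time_s: 51.52
position: [0.5084, -0.4116, 0.1167]
tcp_rot: [[0.796, -0.605, 0.001], [-0.605, -0.796, 0.001], [0.0, -0.001, -1.0]]
force: [1.1, 0.2, -1.2]
opening: 0.236
grasp_force: 0.0
```

>>> {"method": "move_arm", "body": {
  "increments": [
    {"xyz":[0,0,0],"roll":0,"grip":50},
    {"xyz":[0,0,-15],"roll":0,"grip":50},
    {"xyz":[0,0,-25],"roll":0,"grip":50},
    {"xyz":[0,0,-30],"roll":0,"grip":50},
    {"xyz":[0,0,-30],"roll":0,"grip":50}
  ]
}}

```text
time_s: 51.93
position: [0.5076, -0.4104, 0.2168]
tcp_rot: [[0.797, -0.604, -0.002], [-0.604, -0.797, 0.003], [-0.003, -0.001, -1.0]]
force: [-0.4, -0.9, 0.6]
opening: 0.486
grasp_force: 0.0
```

>>> {"method": "move_arm", "body": {
  "increments": [
    {"xyz":[-30,0,-20],"roll":0,"grip":50},
    {"xyz":[-30,0,0],"roll":0,"grip":50},
    {"xyz":[0,-38,0],"roll":0,"grip":50},
    {"xyz":[0,-38,0],"roll":0,"grip":50},
    {"xyz":[0,-38,0],"roll":0,"grip":50}
  ]
}}

```text
time_s: 52.35
position: [0.5289, -0.2833, 0.2371]
tcp_rot: [[0.795, -0.606, -0.0], [-0.606, -0.795, 0.001], [-0.001, -0.001, -1.0]]
force: [0.1, 0.4, -0.2]
opening: 0.499
grasp_force: 0.0
```

```bash
python3 m6.py 11 1; python3 - <<'E'
import sys; sys.path.insert(0,".")
from m6 import *
for n in("scene","top"):
    im=cv2.cvtColor(cv2.imread(f"pics/{n}11.png"),cv2.COLOR_BGR2RGB)
    for r0,r1,z in((.034,.038,.106),(.038,.042,.106),(.042,.046,.106),(.054,.060,.101)):
        m=scan(n,im,r0,r1,z)[300:345]; e=np.maximum(0,np.percentile(m,70)-m-8); print(n,r0,round((e*np.arange(300,345)).sum()/e.sum(),1))
im=cv2.imread("pics/scene11.png")[155:240,130:220]; a=cv2.resize(im,(0,0),fx=5,fy=5,interpolation=2)
im=cv2.imread("pics/top11.png")[170:245,400:475]; b=cv2.resize(im,(425,425),interpolation=2)
c=np.zeros((425,875,3),np.uint8); c[:, :450]=a; c[:,450:]=b; cv2.imwrite("pics/c11.png",cv2.resize(c,(790,384)))
E
```

```text
scene mark r45-55 [(319.2, 85), (187.0, 29)] pointer r36-44 [(183.8, 118), (169.7, 34), (319.1, 32)]
top mark r45-55 [(29.4, 35), (18.3, 13), (157.4, 12)] pointer r36-44 [(30.8, 31), (18.3, 16), (152.8, 2)]
scene 0.034 318.7
scene 0.038 318.8
scene 0.042 320.5
scene 0.054 320.1
top 0.034 321.2
top 0.038 320.8
top 0.042 320.5
top 0.054 327.3
```

View pics/c11.png

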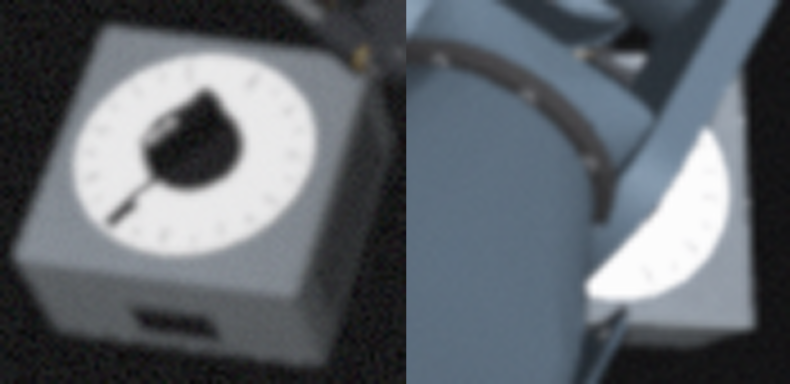

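```bash
python3 - <<'E'
from rig import bot
s=bot.read_state(); print(s["time_s"],s["force"],s["position"]); print(bot.hand_in())
E
```

```text
52.45 [-1.29825715 -0.64338345  0.67143325] [ 0.53140866 -0.27920521  0.23690276]
the job is handed in; nothing more can be done
None
```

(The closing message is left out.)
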